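# Load and index the sample carousel

## Robot

A 7-joint arm with a two-finger parallel gripper is mounted at the origin on the work surface. World frame = base frame: x ahead of the robot, y to its left, z up, the work surface at z = 0. Lengths are in m, angles in rad, forces in N, time in s.
With the tool pointing down it reaches from about 0.375 to 0.925 m from the base axis. Payload 3.1 kg.
Tool frame: the origin (TCP) lies midway between the tips of the shut fingers; the grasp point (between the pads) lies 19 mm behind it (r.hold_point_z is the distance from the TCP to the grasp point, in m); z points along the fingers, y is the direction in which the jaws open and shut (so a half turn about z gives the same grasp; the last joint's range is limited). The gripper opens to 85 mm and grips with 20 to 120 N. Pads are 22 mm wide; open, the fingers measure 114 mm over their backs; the gripper's body (76 mm by 85 mm) begins 54 mm behind the grasp point. The pads swing forward as they close: fully open they stand 13 mm farther back than shut.
Start: joints at [1.115, 0.383, 0.044, 1.598, -0.018, 1.161, -0.05], TCP at [0.228, -0.609, 0.231] pointing down, gripper open.
Joint ranges: [-2.61, 2.61], [-0.41, 2.15], [-1.48, 1.57], [0, 2.5], [-1.57, 4.71], [0.05, 1.97], [-2.85, 2.85]. Speed limits (rad/s): [2.79, 2.79, 3.14, 3.14, 3.14, 3.14, 3.14].

## Interface

Orientations are given as a 3x3 rotation matrix whose columns are the frame's x, y, z axes.
In Python, from bench import r gives the robot as it stands.
- The arm moves only by the tool arm_command, never from a script. Its arguments are lists of equal length, an entry for each row: "linear": the shift along the tool's x, y, z in cm, a list of three; "twist": the turn, a rotation vector about the tool's x, y, z in degrees, a list of three; "claw": the opening, from -1 (shut) to 1 (fully open), so that 0 is half open. A call has 1 to 20 rows; each row is the pose to reach, as a shift and turn from the pose commanded when the call began, along the tool's axes at that moment; what a row does not reach only later rows make up. A row lasts 1/12 s, in which the tool goes at most 41.7 mm and 7.16 degrees, less where a joint would pass 70% of its speed; a pose out of reach is approached as far as the arm can. A call with a gripper value outside its range is refused whole. The fingers move at their own pace and stop on an object; "force" is the grip in N (left out, the last holds). Time passes only in rows, so rows that repeat a pose let the fingers close. It gives the time, the measured TCP pose, the force and the opening at its end, in the units of the state.
- r.observe(): the state, without advancing time (a new reading comes with each control period).
- r.snapshot(name): name is "scene" or "side" or "wrist"; returns a dict with "pixels" (480x640x3 uint8, blue, green, red), "fovy" (degrees; the focal length in pixels is half the picture's height over the tangent of half this angle, whatever the lens; pixels are square), "cx", "cy" (the principal point, pixels), "rvec" (rotation vector, rad) and "tvec" (3), from world to camera coordinates, as OpenCV has them; the wrist camera has in their place "mount" (4x4, takes a point from camera to tool coordinates, whose origin is the TCP and whose axes are the flange's). Camera axes: x right, y down, z forward; pixel columns grow to the right and rows downward; lengths in m; the calibration is good to about 2 mm. A picture is of the moment at which its call begins: read the wrist's pose just before it. There is no depth.
- r.close_job(): hands the job in, once; it reports no verdict.
The state is a dict: "t": time; "joint_positions": joint angles; "qvel": joint speeds; "joint_efforts": joint torques, N m; "tcp_pos": TCP position; "tool_rot": TCP orientation; "force": force on the tool from outside, world axes, zero at the start; "ft_torque": the same for the moment, N m; "opening": finger opening in m.
Only numpy, scipy, OpenCV 4.12 (cv2) and the standard library are available. Lean on these libraries where they do the work, as an engineer would, in place of code of your own. Each camera call takes 0.05 s, during which the arm holds its last target.

## Task

Stand the orange-lidded sample jar upright in the empty cup of the carousel and let go of it. Then push the carousel round counter-clockwise (seen from above), gently, until that jar is at the station under the camera head and the spring plunger has dropped fully into its notch there; stop in that notch, let go, and leave the other loose things on the bench alone.

Things in the scene. Friction and masses are not known exactly. Their poses are not given: they have to be found in the camera images.
- sample_mid (a point): Centre (half-way up, 20 mm above its underside) of the sample jar: closed upright white cylinder, 37 mm across, 40 mm tall, about 60 g, orange lid (top 8 mm). It starts loose on the bench to the robot's left; a similar blue-lidded jar and a brass weight stand near it, in varying order.
- carousel: The turning carousel. Origin: on its vertical axis at the underside of the grey deck; z up, x points to the empty cup. Deck: disc 266 mm across, 8 mm thick. Three cups at 80 mm radius, 120 degrees apart; the other two hold fixed grey-lidded jars (tops 50 mm above the origin). It turns with a drag of 1 to 4 N at the pegs and stays where left. Push with no more than 20 N.
- cup (a point): Centre of the inner floor of the empty cup, 10 mm above the deck's underside. Cup 43 mm inside, 49 mm outside, rim 14 mm above this point. The plunger starts on the plain rim.
- peg0 (a point): Top of the red push peg 85 degrees counter-clockwise of the empty cup. Each peg is upright, 12 mm across, at 110 mm radius, and stands 36 mm above the deck's top face (its top is 44 mm above the deck's underside).
- peg1 (a point): Top of the red push peg 155 degrees clockwise of the empty cup (same sizes); usually the easiest to push, as it goes round the side away from the camera head. For the cup to reach the point under the head it must itself arrive 155 degrees clockwise of that point.
- peg2 (a point): Top of the red push peg 35 degrees clockwise of the empty cup (same sizes). Feel at a peg: a light drag; then the plunger falls in, drawing the carousel a few degrees ahead by itself, and the notch's far side stops it firmly: pushing on only raises the force past 20 N. Let go at the first clear rise.
- head (a point): Centre of the underside of the fixed camera head (disc 60 mm across), 170 mm above the bench, over the circle of 80 mm radius about the carousel's axis. Its arm (up to 233 mm high) and 24 mm post (253 mm high) stand outward of it, the post 185 mm from the axis. The empty cup starts 75 to 105 degrees of counter-clockwise turn before the point under it.
- plunger (a joint): Spring plunger at the rim (blue block 59 mm high, red knob out to 245 mm from the axis; robot-and-head side): its position in m, about 0.0075 on the plain rim, 0 when seated in one of three notches (one per cup). The block is clamped by hand, so the notch is met with the cup up to 12 degrees before or after the point under the head: find it by feel or by this value.
- spare: Bystander: blue-lidded jar, 37 mm across, 40 mm tall; origin at the centre of its underside.
- weight: Bystander: brass knob weight, 38 mm across, 50 mm tall; origin at the centre of its underside.
- mouse: Bystander: grey computer mouse, 60 mm across, 34 mm tall, to the robot's right; origin at the centre of its underside.
- base: Fixed white base under the carousel. Origin: on the carousel's axis at bench height, z up. Plate 340 mm along its x (170 either way) and 360 mm along its y (from -210 to +150), top 27 mm above the bench; the deck's underside is 40 mm above the bench. The camera head stands at its -y side.
Things that resemble listed ones, but are neither listed nor needed, are in the scene too. What is shaped like the part that bears sample_mid but pink, purple or red is not meant.

How it is judged:
By the outcome, as a careful person would: the job done as asked, in the order asked, and still so for the second after the job is handed in, with the robot touching nothing.
It also fails if it takes over 72 s, if anything falls off the work surface, if the arm or the gripper's body presses on something with over 40 N, if the wrist force passes 120 N, or if a joint passes its speed limit or range.

## Working session

There is one attempt and no reset: what is moved stays moved. The work goes in short steps, Python scripts to look and compute and a tool call to move; the robot and the scene stay as the last step left them, time stands still between calls to the robot, and variables do not carry over. Pictures are saved under pics/ and viewed, and the job is handed in when it is done.

Besides the shell and the picture viewer there is one more tool, called after "Call:" as a command line: name --argument value ..., lists and objects as JSON in quotes. arm_command: Moves the arm, as the interface text tells. Its arguments: {"type":"object","properties":{"linear":{"type":"array","items":{"type":"array","items":{"type":"number"}}},"twist":{"type":"array","items":{"type":"array","items":{"type":"number"}}},"claw":{"type":"array","items":{"type":"number"}},"force":{"type":"number"}},"required":["linear","twist","claw"]}

```bash
ls; mkdir -p pics
cat > h.py <<'E'
import numpy as np, cv2
from bench import r
def cam(s):
    f=240/np.tan(np.radians(s['fovy'])/2)
    K=np.array([[f,0,s['cx']],[0,f,s['cy']],[0,0,1.]])
    return K
def ext(s,st=None):
    if 'rvec' in s and s['rvec'] is not None:
        R=cv2.Rodrigues(np.array(s['rvec'],float))[0]; t=np.array(s['tvec'],float).ravel()
    else:
        M=np.array(s['mount']); T=np.eye(4); T[:3,:3]=np.array(st['tool_rot']).reshape(3,3); T[:3,3]=st['tcp_pos']
        W=np.linalg.inv(T@M); R=W[:3,:3]; t=W[:3,3]
    return R,t
def plane(s,uv,z,st=None):
    R,t=ext(s,st); K=cam(s)
    d=R.T@np.linalg.inv(K)@np.array([uv[0],uv[1],1.]); c=-R.T@t
    return c+d*(z-c[2])/d[2]
def proj(s,p,st=None):
    R,t=ext(s,st); q=cam(s)@(R@np.array(p)+t); return q[:2]/q[2]
E
python3 - <<'E'
from h import *
st=r.observe(); print(st)
for n in ['scene','side','wrist']:
    s=r.snapshot(n); cv2.imwrite(f'pics/{n}0.png',s['pixels']); print(n,{k:v for k,v in s.items() if k!='pixels'})
print(r.hold_point_z)
E
```

```text
pics
{'t': 0.0, 'joint_positions': array([ 1.11517592,  0.38383884,  0.04380636,  1.59959033, -0.01789679,
        1.16122124, -0.04990925]), 'qvel': array([-1.59523358e-03, -3.16070597e-04, -2.95777703e-05,  7.99798966e-04,
        1.27563635e-03, -3.27149662e-04,  2.30700502e-05]), 'joint_efforts': array([-3.84466057e-04, -4.33463287e+01,  1.02391630e+00, -2.49511707e+01,
        1.04984856e-02,  1.13352964e-02, -1.67880404e-05]), 'tcp_pos': array([ 0.2273251 , -0.60792967,  0.22987669]), 'tool_rot': array([[ 9.36628320e-01,  3.50323088e-01, -1.05992171e-03],
       [ 3.50324665e-01, -9.36625136e-01,  2.44601036e-03],
       [-1.35855417e-04, -2.66231929e-03, -9.99996447e-01]]), 'force': array([-0.45528101, -0.87036138,  1.02401889]), 'ft_torque': array([-0.01192699, -0.00671513, -0.00111047]), 'opening': 0.08560711164255091}
scene {'fovy': 54.75507724755544, 'cx': 323.9972385517723, 'cy': 244.9054273746645, 'rvec': array([ 1.10902407,  2.19675498, -1.19322665]), 'tvec': array([ 0.30991159, -0.11327571,  1.64847416])}
side {'fovy': 44.91008877930094, 'cx': 328.8378912783902, 'cy': 237.5417106427305, 'rvec': array([ 0.43642685, -2.79616586,  1.03424818]), 'tvec': array([0.52080634, 0.21120719, 1.47078025])}
wrist {'fovy': 64.23126528489466, 'cx': 316.6061091713385, 'cy': 243.7893027409657, 'mount': array([[ 3.93459205e-04, -9.64301631e-01, -2.64805984e-01,
         6.74211781e-02],
       [ 9.99999812e-01,  5.03682805e-04, -3.48341900e-04,
         1.33213051e-03],
       [ 4.69284883e-04, -2.64805797e-01,  9.64301649e-01,
        -1.42145041e-01],
       [ 0.00000000e+00,  0.00000000e+00,  0.00000000e+00,
         1.00000000e+00]])}
0.0187
```

View pics/scene0.png

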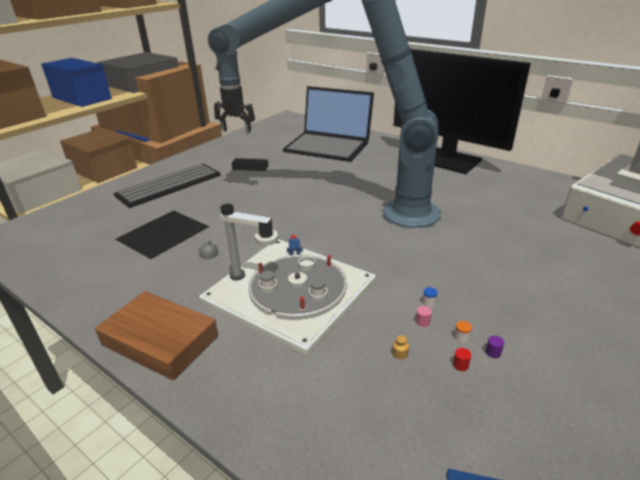

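View pics/side0.png

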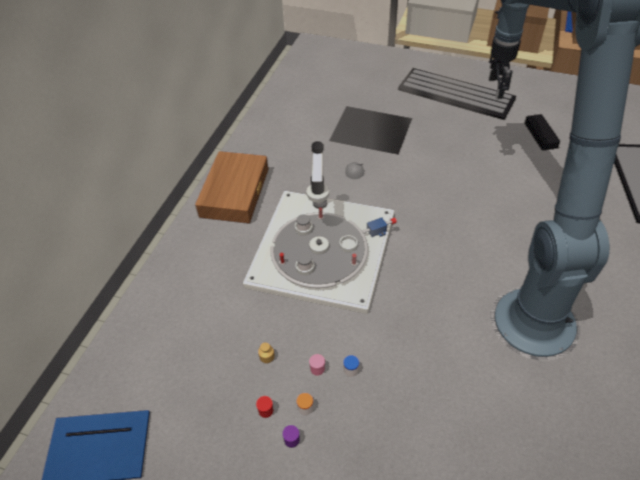

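View pics/wrist0.png

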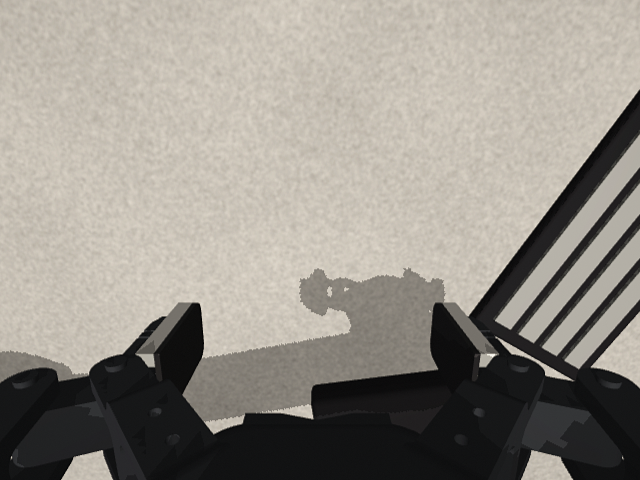

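The scene picture shows the candidate jars: orange lid (463,330), pink (424,316), red (462,359), purple (495,346), blue (430,296) and brass (401,347). In the side picture orange is at (305,401). The orange-lidded one has a white body and orange top, as described. The other colours are decoys or bystanders. The carousel's empty cup is at scene (306,262), side (348,242), and the head is at scene (265,235). I'll confirm in enlarged crops.

Run:
```python
import cv2,numpy as np
a=cv2.imread('pics/scene0.png');b=cv2.imread('pics/side0.png')
c1=cv2.resize(a[280:380,380:520],None,fx=2.8,fy=2.8,interpolation=2)
c2=cv2.resize(b[340:440,240:380],None,fx=2.8,fy=2.8,interpolation=2)
cv2.imwrite('pics/crop_j.png',np.hstack([c1,c2]))
c1=cv2.resize(a[195:345,195:385],None,fx=4,fy=4,interpolation=2)
cv2.imwrite('pics/crop_cs.png',c1)
c2=cv2.resize(b[135:315,240:410],None,fx=3.3,fy=3.3,interpolation=2)
cv2.imwrite('pics/crop_cd.png',c2)
```

```text
(no output)
```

View pics/crop_j.png

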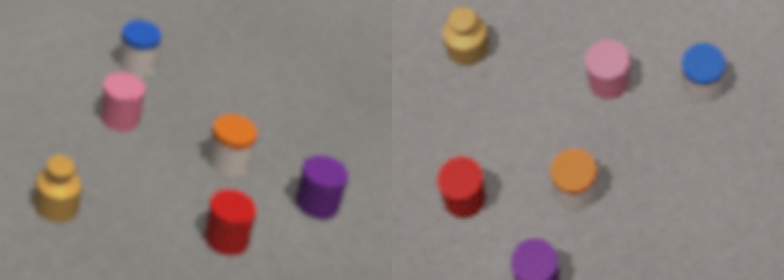

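View pics/crop_cs.png

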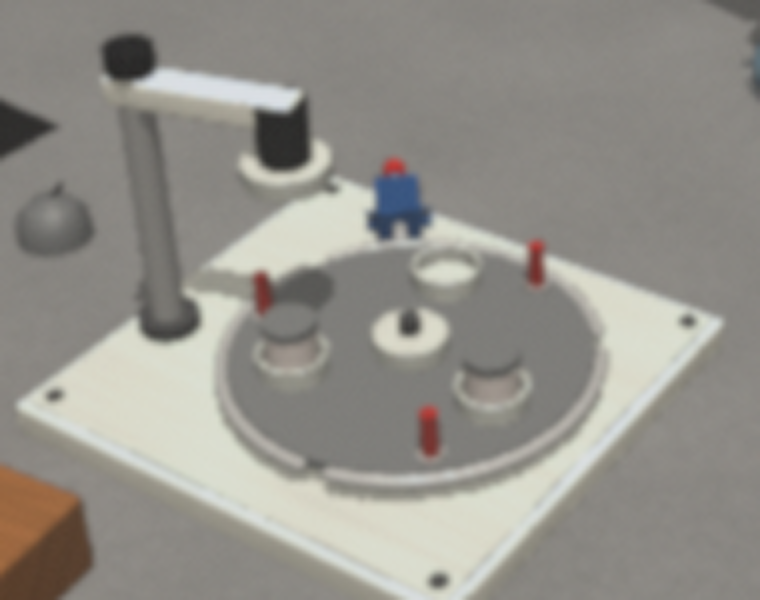

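View pics/crop_cd.png

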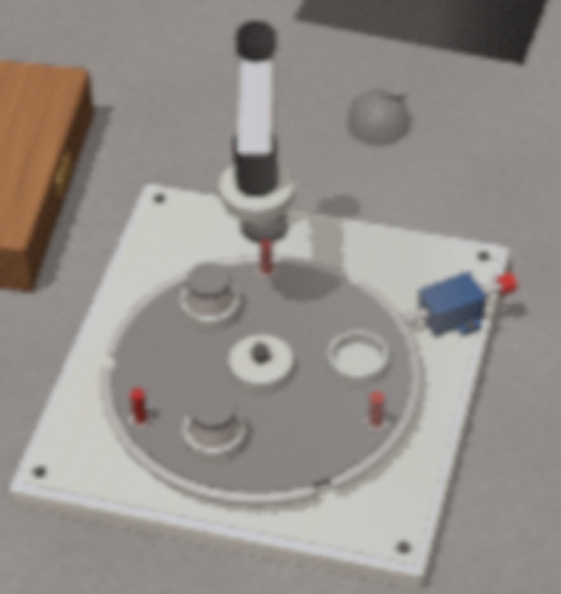

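The crops confirm it: the orange-lidded white jar is at left crop (234,140) and right crop (575,175), and it stands upright. Clear of it, purple, red and pink are solid-colour decoys. Carousel: empty cup at scene crop (446,268), three pegs, plunger block blue at (398,205).

```bash
cat > meas.py <<'E'
from h import *
def blobs(img,lo,hi,amin=8,roi=None):
    hsv=cv2.cvtColor(img,cv2.COLOR_BGR2HSV)
    if lo[0]>hi[0]:
        m=cv2.inRange(hsv,(lo[0],lo[1],lo[2]),(180,255,255))|cv2.inRange(hsv,(0,lo[1],lo[2]),(hi[0],255,255))
    else: m=cv2.inRange(hsv,lo,hi)
    if roi is not None:
        k=np.zeros_like(m); k[roi[1]:roi[3],roi[0]:roi[2]]=255; m&=k
    n,l,s,c=cv2.connectedComponentsWithStats(m)
    return [(np.round(c[i],1),s[i].tolist()) for i in range(1,n) if s[i][4]>=amin],l
def tri(s1,u1,s2,u2):
    P=[]
    for s in (s1,s2):
        R,t=ext(s); P.append(cam(s)@np.c_[R,t])
    X=cv2.triangulatePoints(P[0],P[1],np.array(u1,float).reshape(2,1),np.array(u2,float).reshape(2,1)).ravel()
    X=X[:3]/X[3]; return X, proj(s1,X)-u1, proj(s2,X)-u2
E
python3 - <<'E'
from meas import *
S=r.snapshot('scene');D=r.snapshot('side')
for n,s,roi in (('scene',S,(190,190,520,390)),('side',D,(240,130,400,460))):
    for c,lo,hi in (('orange',(7,150,120),(16,255,255)),('blue',(105,120,60),(125,255,255)),('red',(170,120,60),(5,255,255)),('brass',(17,100,80),(30,255,255))):
        print(n,c,blobs(s['pixels'],lo,hi,6,roi)[0])
E
```

```text
scene orange [(array([191., 321.]), [190, 319, 4, 4, 10]), (array([463.4, 326.5]), [456, 321, 15, 12, 139]), (array([193.1, 330.9]), [190, 322, 10, 19, 94])]
scene blue [(array([293.8, 243.8]), [290, 240, 9, 9, 76]), (array([430. , 291.8]), [424, 287, 13, 10, 101])]
scene red [(array([293. , 236.2]), [291, 235, 5, 3, 13]), (array([328.5, 260.3]), [328, 256, 2, 10, 19]), (array([260.2, 267.5]), [259, 264, 3, 8, 16]), (array([301.9, 301.6]), [300, 297, 4, 11, 34]), (array([461.8, 358.8]), [454, 348, 17, 23, 325])]
scene brass [(array([400.4, 347.3]), [393, 335, 16, 24, 298])]
side orange [(array([304.5, 400.8]), [298, 394, 14, 15, 173])]
side blue [(array([383.1, 223.6]), [382, 221, 4, 5, 14]), (array([350.8, 362.4]), [344, 356, 15, 14, 164])]
side red [(array([393.3, 220.4]), [391, 218, 5, 6, 21]), (array([281.5, 257. ]), [280, 253, 4, 10, 25]), (array([264.5, 406. ]), [256, 396, 17, 22, 283])]
side brass [(array([258.7, 187. ]), [257, 182, 4, 11, 24]), (array([265.9, 352.6]), [259, 343, 15, 20, 237])]
```

Run:
```python
from meas import *
S=r.snapshot('scene');D=r.snapshot('side')
for n,a,b in (('orange',(463.4,326.5),(304.5,400.8)),('blue',(430,291.8),(350.8,362.4)),('knob',(293,236.2),(393.3,220.4))):
    print(n,tri(S,a,D,b))
print('cup rim', plane(S,(195+446/4,195+268/4),.06), plane(D,(240+358/3.3,135+357/3.3),.06))
P=[plane(S,p,.0665) for p in ((328.5,260.3),(260.2,267.5),(301.9,301.6))]
print(P, [plane(D,p,.0665) for p in ((240+377/3.3,135+409/3.3),(240+266/3.3,135+256/3.3),(281.5,257))])
print('hub',plane(S,(195+411/4,195+333/4),.055),plane(D,(240+261/3.3,135+361/3.3),.055))
Q=np.array(P)[:,:2]
for Q in (Q,np.array([plane(D,p,.0665) for p in ((240+377/3.3,135+409/3.3),(240+266/3.3,135+256/3.3),(281.5,257))])[:,:2]):
    A=np.c_[2*Q,np.ones(3)]; x=np.linalg.solve(A,(Q**2).sum(1)); c=x[:2]; print('centre',c,'R',np.sqrt(x[2]+c@c),np.degrees(np.arctan2(*(Q-c).T[::-1])))
# head underside centre: base of post; white disc
print('head',tri(S,(195+286/4,195+166/4),D,(240+257/3.3,135+190/3.3)))
print('post',plane(S,(195+168/4,195+320/4),.027))
# plate screws
for u in ((335,187),(688,321),(438,580),(54,396)): print('screw',plane(S,(195+u[0]/4,195+u[1]/4),.027))
for u in ((159,198),(484,256),(40,471),(404,548)): print('screwD',plane(D,(240+u[0]/3.3,135+u[1]/3.3),.027))
```

```text
orange (array([0.47550536, 0.39357468, 0.0363333 ]), array([0.45076168, 0.42008573]), array([ 0.16018344, -0.39625588]))
blue (array([0.40405639, 0.27043397, 0.03698668]), array([0.44868436, 0.44435888]), array([ 0.14234132, -0.432956  ]))
knob (array([ 0.41736204, -0.19024449,  0.04720576]), array([0.70575487, 0.82512754]), array([ 0.09993306, -0.75697729]))
cup rim [ 0.51171729 -0.06214626  0.06      ] [ 0.51027457 -0.05885472  0.06      ]
[array([ 0.4763107 , -0.01079551,  0.0665    ]), array([ 0.61324084, -0.14456238,  0.0665    ]), array([0.65739213, 0.04094966, 0.0665    ])] [array([ 0.4784545, -0.0060996,  0.0665   ]), array([ 0.61680542, -0.13862335,  0.0665    ]), array([0.66412992, 0.04468577, 0.0665    ])]
hub [ 0.57901787 -0.0386315   0.055     ] [ 0.58651342 -0.03516046  0.055     ]
centre [ 0.58236242 -0.03920346] R 0.10979061251299427 [165.00429805 -73.66528268  46.8909534 ]
centre [ 0.58553713 -0.0327875 ] R 0.11035820590355837 [166.00543977 -73.54067878  44.58900279]
head (array([ 0.61032452, -0.10809094,  0.17846156]), array([0.46998762, 0.56269675]), array([ 0.05039928, -0.45706993]))
post [ 0.64120634 -0.21421617  0.027     ]
screw [ 0.44229037 -0.23244368  0.027     ]
screw [0.42763622 0.08758986 0.027     ]
screw [0.72714593 0.1037276  0.027     ]
screw [ 0.74602148 -0.21558837  0.027     ]
screwD [ 0.74625814 -0.21340504  0.027     ]
screwD [ 0.44605583 -0.2299818   0.027     ]
screwD [0.7278875  0.10522974 0.027     ]
screwD [0.42762633 0.0896905  0.027     ]
```

```bash
cat >> h.py <<'E'
def go(p,yaw=None,st=None):
    """shift (cm, tool axes) and z twist (deg) to bring TCP to p, jaw axis azimuth yaw(deg), using measured pose"""
    st=st or r.observe(); R=np.array(st['tool_rot']).reshape(3,3)
    d=R.T@(np.array(p)-st['tcp_pos'])*100
    out=[np.round(d,2)]
    if yaw is not None:
        a=np.radians(yaw); best=None
        for y in (a,a+np.pi):
            Y=np.array([np.cos(y),np.sin(y),0]);Z=np.array([0,0,-1.]);T=np.c_[np.cross(Y,Z),Y,Z]
            rv=np.degrees(cv2.Rodrigues(R.T@T)[0].ravel()); out.append(np.round(rv,1))
    print('pos',np.round(st['tcp_pos'],4),'shift',*out); return out
E
python3 - <<'E'
from meas import *
S=r.snapshot('scene')
for n,u in (('pink',(380+124/2.8,280+87/2.8)),('red',(380+232/2.8,280+206/2.8)),('purple',(380+324/2.8,280+172/2.8))): print(n,plane(S,u,.04))
print('brass',plane(S,(400.4,353),.015))
E
python3 -c "
from h import *
go((.40,-.12,.26)); go((.4755,.3936,.20),40); go((.4755,.3936,.20),-20)"
```

```text
pink [0.48344341 0.29245843 0.04      ]
red [0.56116335 0.42708441 0.04      ]
purple [0.48188375 0.47283183 0.04      ]
brass [0.61977766 0.30316466 0.015     ]
pos [ 0.2276 -0.6087  0.231 ] shift [ 33.26 -39.74  -2.88]
pos [ 0.2276 -0.6087  0.231 ] shift [ 58.32 -85.2    3.14] [  -0.    -0.  -109.5] [-0.   0.  70.5]
pos [ 0.2276 -0.6087  0.231 ] shift [ 58.32 -85.2    3.14] [ -0.   -0.  -49.5] [ -0.    0.  130.5]
```

Call:
arm_command --linear '[[33.3, -39.7, -2.9], [33.3, -39.7, -2.9], [33.3, -39.7, -2.9], [33.3, -39.7, -2.9], [33.3, -39.7, -2.9], [33.3, -39.7, -2.9], [33.3, -39.7, -2.9], [33.3, -39.7, -2.9], [33.3, -39.7, -2.9], [33.3, -39.7, -2.9], [33.3, -39.7, -2.9], [33.3, -39.7, -2.9], [58.3, -85.2, 2], [58.3, -85.2, 2], [58.3, -85.2, 2], [58.3, -85.2, 2], [58.3, -85.2, 2], [58.3, -85.2, 2], [58.3, -85.2, 2], [58.3, -85.2, 2]]' --twist '[[0, 0, 0], [0, 0, 0], [0, 0, 0], [0, 0, 0], [0, 0, 0], [0, 0, 0], [0, 0, 0], [0, 0, 0], [0, 0, 0], [0, 0, 0], [0, 0, 0], [0, 0, 0], [0, 0, -34.5], [0, 0, -34.5], [0, 0, -34.5], [0, 0, -34.5], [0, 0, -34.5], [0, 0, -34.5], [0, 0, -34.5], [0, 0, -34.5]]' --claw '[1, 1, 1, 1, 1, 1, 1, 1, 1, 1, 1, 1, 1, 1, 1, 1, 1, 1, 1, 1]'

```text
t: 2.07
tcp_pos: [0.4444, 0.1918, 0.23]
tool_rot: [[0.574, 0.819, 0.002], [0.819, -0.574, -0.0], [0.001, 0.002, -1.0]]
force: [0.6, 0.1, 0.0]
opening: 0.0851
```

```bash
python3 -c "
from h import *
print(r.observe()['joint_positions'].round(2));go((.4755,.3936,.17),-35)"
```

```text
[ 0.22  0.13 -0.76  1.96  0.1   1.09 -1.18]
pos [0.4444 0.1918 0.23  ] shift [18.3  -9.05  6.  ] [ 0.1 -0.  -0. ] [-1.0e-01 -1.0e-01  1.8e+02]
```

Call:
arm_command --linear '[[17.5, -8.7, 6], [17.5, -8.7, 6], [17.5, -8.7, 6], [17.5, -8.7, 6], [17.5, -8.7, 6], [17.5, -8.7, 6], [17.5, -8.7, 6], [17.5, -8.7, 6]]' --twist '[[0, 0, 0], [0, 0, 0], [0, 0, 0], [0, 0, 0], [0, 0, 0], [0, 0, 0], [0, 0, 0], [0, 0, 0]]' --claw '[1, 1, 1, 1, 1, 1, 1, 1]'

```text
t: 2.73
tcp_pos: [0.4734, 0.3828, 0.1693]
tool_rot: [[0.573, 0.819, -0.0], [0.819, -0.573, -0.001], [-0.001, 0.0, -1.0]]
force: [-0.4, 0.6, 0.9]
opening: 0.0852
```

Run:
```python
from meas import *
st=r.observe(); W=r.snapshot('wrist'); print(st['joint_positions'].round(2), st['qvel'].round(3))
go((.4755,.3936,.17),-35,st)
cv2.imwrite('pics/w1.png',W['pixels'])
b,l=blobs(W['pixels'],(7,150,120),(17,255,255),100); print(b)
for c,s in b:
    print(plane(W,c,.04,st)); m=(l==l[int(c[1]),int(c[0])]).astype(np.uint8)
    e=cv2.fitEllipse(max(cv2.findContours(m,0,2)[0],key=len)); print(e, plane(W,e[0],.04,st))
```

```text
[-0.15  0.48 -0.75  1.73  0.36  1.08 -1.63] [ 0.032 -0.032  0.013  0.01   0.002  0.001 -0.   ]
pos [0.4734 0.3828 0.1693] shift [ 1.   -0.45 -0.07] [0.  0.1 0. ] [-1.0e-01  0.0e+00 -1.8e+02]
[]
```

View pics/w1.png

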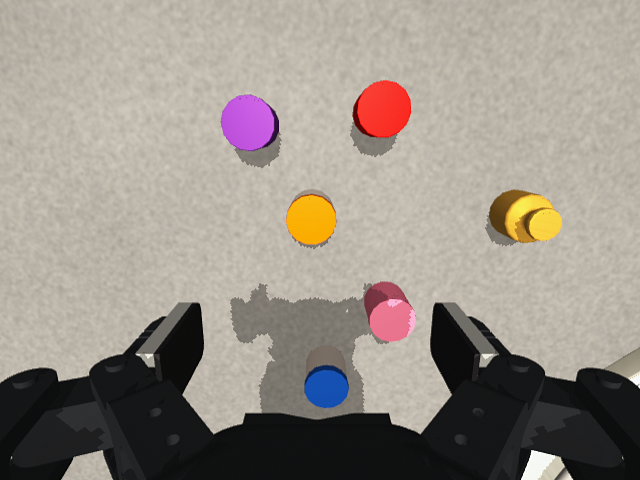

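The wrist view shows the orange lid at (311,219), with purple (249,123), red (384,109) and pink (392,315) standing clear. Brass is at (530,220) and blue at (327,386). The orange hue reads yellower here, so I'll re-mask.

Run:
```python
from meas import *
st=r.observe(); W=r.snapshot('wrist')
b,l=blobs(W['pixels'],(14,200,180),(24,255,255),800,(260,180,360,260)); print(b)
for c,s in b:
    m=(l==l[int(c[1]),int(c[0])]).astype(np.uint8)
    e=cv2.fitEllipse(max(cv2.findContours(m,0,2)[0],key=len)); print(e, plane(W,e[0],.04,st),plane(W,c,.04,st))
    p=plane(W,e[0],.04,st)
    go((p[0],p[1],.08),-35,st);go((p[0],p[1],.018),-35,st)
```

```text
[(array([309.2, 218.7]), [285, 194, 49, 50, 1908])]
((309.1998596191406, 218.65354919433594), (48.184913635253906, 48.750003814697266), 114.22779846191406) [0.47709553 0.3929433  0.04      ] [0.47707578 0.39291529 0.04      ]
pos [0.4741 0.3818 0.1697] shift [ 1.09 -0.4   8.97] [ 0.1  0.  -0.1] [ 1.000e-01 -1.000e-01  1.799e+02]
pos [0.4741 0.3818 0.1697] shift [ 1.09 -0.41 15.17] [ 0.1  0.  -0.1] [ 1.000e-01 -1.000e-01  1.799e+02]
```

Call:
arm_command --linear '[[1.1, -0.4, 0], [1.1, -0.4, 2], [1.1, -0.4, 6], [1.1, -0.4, 10], [1.1, -0.4, 13], [1.1, -0.4, 15.3], [1.1, -0.4, 15.3], [1.1, -0.4, 15.3], [1.1, -0.4, 15.3]]' --twist '[[0, 0, 0], [0, 0, 0], [0, 0, 0], [0, 0, 0], [0, 0, 0], [0, 0, 0], [0, 0, 0], [0, 0, 0], [0, 0, 0]]' --claw '[1, 1, 1, 1, 1, 1, 1, 1, 1]'

```text
t: 3.58
tcp_pos: [0.478, 0.3957, 0.0188]
tool_rot: [[0.574, 0.819, 0.003], [0.819, -0.574, 0.002], [0.004, 0.001, -1.0]]
force: [0.0, 0.9, 0.8]
opening: 0.0858
```

Run:
```python
from meas import *
st=r.observe(); W=r.snapshot('wrist'); cv2.imwrite('pics/w2.png',W['pixels'])
go((.477,.393,.016),-35,st); print(st['force'])
print(proj(W,(.477,.393,.04),st))
```

```text
pos [0.478  0.3957 0.0188] shift [-0.28  0.07  0.27] [ 0.1 -0.2 -0. ] [-3.0e-01 -1.0e-01  1.8e+02]
[0.02872799 0.94503521 0.84046951]
[315.05537245 342.59819519]
```

View pics/w2.png

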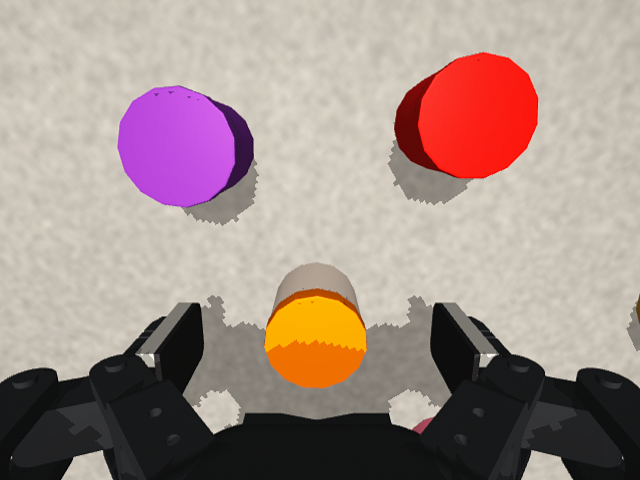

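The lid is centred at (316,340) between the jaws, 2–3 mm off along the tool x axis. I'll correct that and close.

Call:
arm_command --linear '[[-0.3, 0, 0.2], [-0.3, 0, 0.2], [-0.3, 0, 0.2], [-0.3, 0, 0.2], [-0.3, 0, 0.2], [-0.3, 0, 0.2], [-0.3, 0, 0.2], [-0.3, 0, 0.2], [-0.3, 0, 0.2], [-0.3, 0, 0.2], [-0.3, 0, 0.2], [-0.3, 0, 0.2]]' --twist '[[0, 0, 0], [0, 0, 0], [0, 0, 0], [0, 0, 0], [0, 0, 0], [0, 0, 0], [0, 0, 0], [0, 0, 0], [0, 0, 0], [0, 0, 0], [0, 0, 0], [0, 0, 0]]' --claw '[1, 1, -1, -1, -1, -1, -1, -1, -1, -1, -1, -1]' --force 30

```text
t: 4.63
tcp_pos: [0.4749, 0.3922, 0.015]
tool_rot: [[0.574, 0.819, 0.0], [0.819, -0.574, 0.0], [0.0, 0.0, -1.0]]
force: [-0.9, -1.5, 5.1]
opening: 0.0357
```

Run:
```python
from meas import *
st=r.observe(); W=r.snapshot('wrist'); cv2.imwrite('pics/w3.png',W['pixels'])
print(st['opening'],st['tcp_pos'],st['force'])
```

```text
0.03570343366262366 [0.47485854 0.39219071 0.01495524] [-0.91683451 -1.53282024  5.07163299]
```

View pics/w3.png

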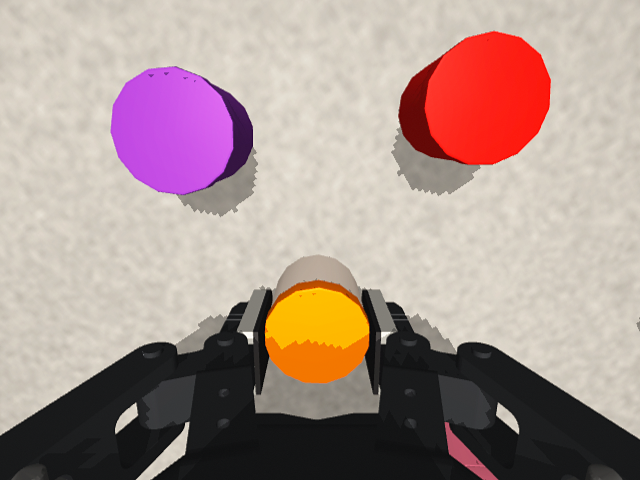

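Gripped: the opening is 0.0357 and the jar is upright between the pads at (317,335). I'll lift and carry it over the cup.

Call:
arm_command --linear '[[0, 0, -3], [0, 0, -6], [0, 0, -10], [0, 0, -14], [-35.2, 28.9, -16.5], [-35.2, 28.9, -16.5], [-35.2, 28.9, -16.5], [-35.2, 28.9, -16.5], [-35.2, 28.9, -16.5], [-35.2, 28.9, -16.5], [-35.2, 28.9, -16.5], [-35.2, 28.9, -16.5], [-35.2, 28.9, -16.5], [-35.2, 28.9, -16.5], [-35.2, 28.9, -16.5], [-35.2, 28.9, -16.5], [-35.2, 28.9, -16.5], [-35.2, 28.9, -16.5], [-35.2, 28.9, -16.5], [-35.2, 28.9, -16.5]]' --twist '[[0, 0, 0], [0, 0, 0], [0, 0, 0], [0, 0, 0], [0, 0, -65], [0, 0, -65], [0, 0, -65], [0, 0, -65], [0, 0, -65], [0, 0, -65], [0, 0, -65], [0, 0, -65], [0, 0, -65], [0, 0, -65], [0, 0, -65], [0, 0, -65], [0, 0, -65], [0, 0, -65], [0, 0, -65], [0, 0, -65]]' --claw '[-1, -1, -1, -1, -1, -1, -1, -1, -1, -1, -1, -1, -1, -1, -1, -1, -1, -1, -1, -1]'

```text
t: 6.35
tcp_pos: [0.5092, -0.06, 0.1793]
tool_rot: [[-0.503, 0.865, -0.0], [0.865, 0.503, 0.001], [0.001, 0.0, -1.0]]
force: [1.0, 1.4, -0.5]
opening: 0.0357
```

Run:
```python
from meas import *
st=r.observe(); W=r.snapshot('wrist'); cv2.imwrite('pics/w4.png',W['pixels'])
print(st['opening'],st['tcp_pos'],st['force'],st['joint_positions'].round(2)); go((.51,-.062,.18),30,st)
cv2.imwrite('pics/d4.png',r.snapshot('side')['pixels'][120:320,230:430].repeat(3,0).repeat(3,1))
```

```text
0.03568747583538684 [ 0.50918419 -0.0599557   0.17927452] [ 1.00435459  1.44831893 -0.50545701] [ 0.86  0.31 -0.94  1.94  0.29  1.03  0.32]
pos [ 0.5092 -0.06    0.1793] shift [-0.22 -0.03 -0.07] [ 0.  -0.1  0.2] [ 1.000e-01  0.000e+00 -1.798e+02]
```

View pics/w4.png

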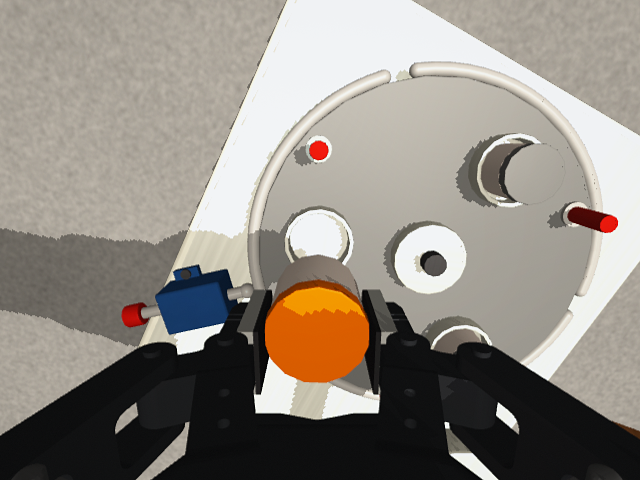

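View pics/d4.png

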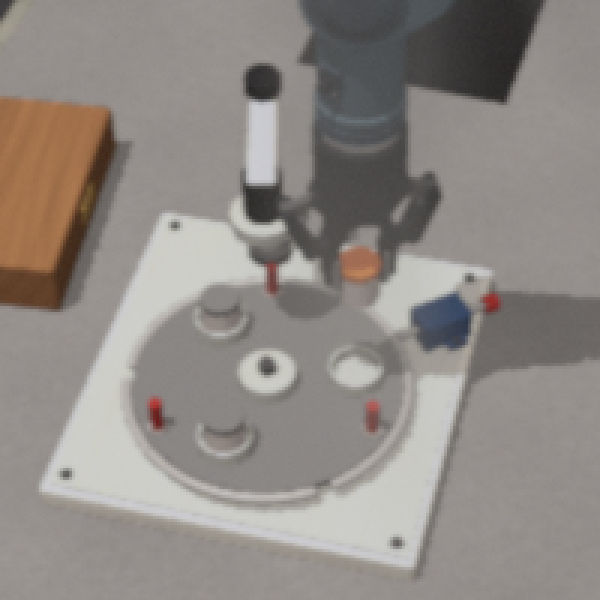

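The wrist view shows the cup rim's ellipse at about (319,240), peg2 at (319,150), peg1 at (608,224) and the held lid at (317,330). Next I'll fix the cup's place relative to the jar.

Run:
```python
from meas import *
st=r.observe(); W=r.snapshot('wrist'); I=W['pixels']; print(st['tcp_pos'])
hsv=cv2.cvtColor(I,cv2.COLOR_BGR2HSV)
# lid
b,l=blobs(I,(6,180,120),(26,255,255),2000,(240,240,400,400)); print(b)
m=(l==1+np.argmax([s[4] for c,s in b])).astype(np.uint8)
cs=max(cv2.findContours(m,0,1)[0],key=len)
# top face ellipse: use contour points via minEnclosingCircle on lower part
e=cv2.fitEllipse(cs); print('lid',e)
zt=st['tcp_pos'][2]+.025
lid=plane(W,e[0],zt,st); print(lid, lid-st['tcp_pos'])
b,_=blobs(I,(175,200,220),(5,255,255),50,(280,100,640,260)); print(b)
pg2=plane(W,(319,150.5),.084,st); pg1=plane(W,(608,224),.084,st); print(pg2,pg1)
# cup crop
cv2.imwrite('pics/w4c.png',cv2.resize(I[190:290,270:370],None,fx=6,fy=6,interpolation=2))
```

```text
[ 0.509357   -0.05980486  0.1794795 ]
[(array([317. , 332.6]), [265, 280, 104, 102, 8221])]
lid ((317.136962890625, 332.4248962402344), (98.61856079101562, 104.78392028808594), 69.15595245361328)
[ 0.50851636 -0.05760439  0.2044795 ] [-0.00084065  0.00220047  0.025     ]
[(array([318.3, 149.9]), [310, 141, 18, 19, 258]), (array([607.9, 224.1]), [600, 216, 17, 17, 217])]
[ 0.4811525 -0.0080192  0.084    ] [0.66280979 0.04531311 0.084     ]
```

View pics/w4c.png

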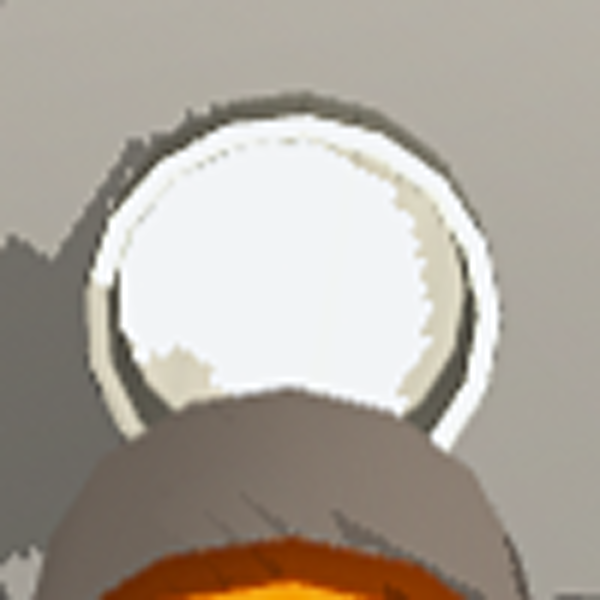

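Run:
```python
from meas import *
st=r.observe(); W=r.snapshot('wrist'); I=W['pixels']
def circ(Q):
    A=np.c_[2*Q,np.ones(len(Q))]; x=np.linalg.lstsq(A,(Q**2).sum(1),rcond=None)[0]; return x[:2],np.sqrt(x[2]+x[:2]@x[:2])
pts=[(88,320),(500,310),(295,117),(400,140),(200,135),(460,195),(110,220),(480,400),(108,400)]
Q=np.array([plane(W,(270+a/6-.4,190+b/6-.4),.064,st)[:2] for a,b in pts]); c,R=circ(Q); print('cup',c,R)
pg2=plane(W,(318.3,149.9),.084,st)[:2]; pg1=plane(W,(607.9,224.1),.084,st)[:2]
# axis from cup, pg1, pg2 by known model
from scipy.optimize import least_squares
def f(p):
    o=[]
    for (rad,ang,q) in ((.08,0,c),(.11,-155,pg1),(.11,-35,pg2)):
        a=p[2]+np.radians(ang); o+=list(p[:2]+rad*np.array([np.cos(a),np.sin(a)])-q)
    return o
s=least_squares(f,[.585,-.034,np.radians(200)]); print('axis',s.x[:2],np.degrees(s.x[2]),'resid mm',np.round(np.array(s.fun)*1e3,1))
cup=s.x[:2]+.08*np.array([np.cos(s.x[2]),np.sin(s.x[2])]); print('model cup',cup)
lid=np.array([.50852,-.05760])
T=np.array(st['tool_rot']).reshape(3,3)
for C in (c,cup): print('shift tool cm', T.T@np.r_[C-lid,0]*100)
```

```text
cup [ 0.51295738 -0.06281985] 0.02402746632594865
axis [ 0.5873178  -0.03424283] 201.22971071051776 resid mm [-0.2 -0.4  0.4  0.3 -0.2  0.1]
model cup [ 0.51274691 -0.06321147]
shift tool cm [-6.74348318e-01  1.20936745e-01 -2.30059852e-04]
shift tool cm [-6.97608070e-01  8.30464684e-02 -2.44185054e-04]
```

Call:
arm_command --linear '[[-0.63, 0.1, 0], [-0.63, 0.1, 3], [-0.63, 0.1, 6], [-0.63, 0.1, 8], [-0.63, 0.1, 8], [-0.63, 0.1, 8], [-0.63, 0.1, 8]]' --twist '[[0, 0, 0], [0, 0, 0], [0, 0, 0], [0, 0, 0], [0, 0, 0], [0, 0, 0], [0, 0, 0]]' --claw '[-1, -1, -1, -1, -1, -1, -1]'

```text
t: 7.13
tcp_pos: [0.515, -0.0667, 0.1008]
tool_rot: [[-0.5, 0.866, 0.002], [0.866, 0.5, 0.0], [-0.001, 0.002, -1.0]]
force: [0.8, 0.6, 0.9]
opening: 0.0355
```

Run:
```python
from meas import *
st=r.observe(); W=r.snapshot('wrist'); cv2.imwrite('pics/w5.png',W['pixels'])
print(st['opening'],st['tcp_pos'],st['force']); go((.511,-.0645,.0655),30,st)
print(proj(W,(.5128,-.063,.064),st))
```

```text
0.03552700312516036 [ 0.51497528 -0.06669744  0.1008203 ] [0.76387499 0.56700605 0.91619314]
pos [ 0.515  -0.0667  0.1008] shift [ 0.39 -0.24  3.53] [0.1 0.1 0. ] [-1.0e-01  2.0e-01 -1.8e+02]
[315.91900375 267.67897336]
```

View pics/w5.png

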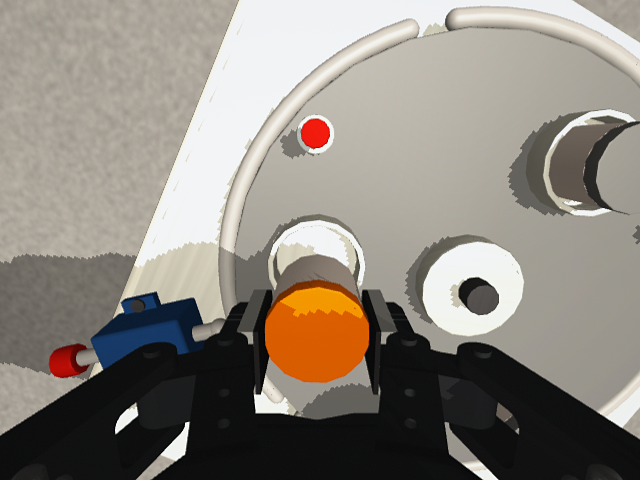

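Call:
arm_command --linear '[[0.1, 0, 0.7], [0.1, 0, 0.7], [0.1, 0, 0.7], [0.1, 0, 0.7]]' --twist '[[0, 0, 0], [0, 0, 0], [0, 0, 0], [0, 0, 0]]' --claw '[-1, -1, -1, -1]'

```text
t: 7.52
tcp_pos: [0.5133, -0.0661, 0.093]
tool_rot: [[-0.5, 0.866, 0.001], [0.866, 0.5, -0.0], [-0.001, 0.0, -1.0]]
force: [0.2, -0.1, -0.1]
opening: 0.036
```

Run:
```python
from meas import *
for i in range(3):
    st=r.observe(); W=r.snapshot('wrist'); print(st['tcp_pos'].round(4),st['force'].round(1))
I=W['pixels']; cv2.imwrite('pics/w6.png',cv2.resize(I[180:420,200:440],None,fx=2.5,fy=2.5,interpolation=2))
```

```text
[ 0.5133 -0.0661  0.093 ] [ 0.2 -0.1 -0.1]
[ 0.5133 -0.0662  0.093 ] [-0.5  0.3 -1. ]
[ 0.5132 -0.0662  0.0929] [-0.4 -0.3 -1.4]
```

View pics/w6.png

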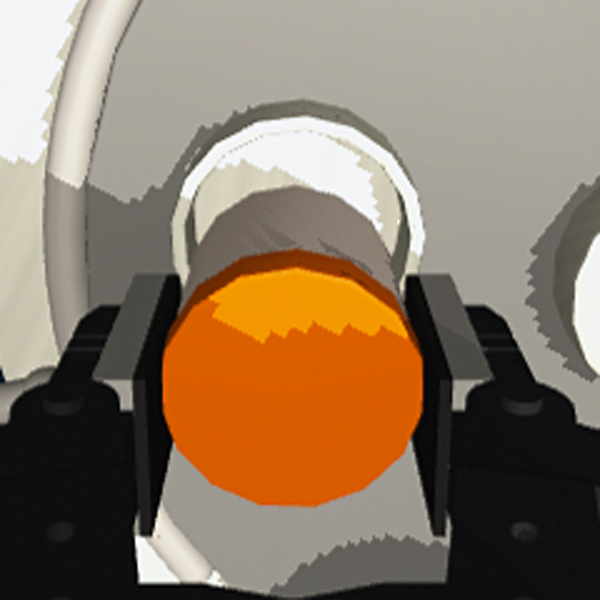

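Call:
arm_command --linear '[[0.15, 0.12, 0], [0.15, 0.12, 0.6], [0.15, 0.12, 1.2], [0.15, 0.12, 1.8], [0.15, 0.12, 2.2], [0.15, 0.12, 2.2], [0.15, 0.12, 2.2]]' --twist '[[0, 0, 0], [0, 0, 0], [0, 0, 0], [0, 0, 0], [0, 0, 0], [0, 0, 0], [0, 0, 0]]' --claw '[-1, -1, -1, -1, -1, -1, -1]'

```text
t: 8.25
tcp_pos: [0.5129, -0.0641, 0.07]
tool_rot: [[-0.5, 0.866, -0.001], [0.866, 0.5, 0.0], [0.001, -0.001, -1.0]]
force: [-0.3, -0.9, -0.6]
opening: 0.0355
```

Run:
```python
from meas import *
st=r.observe(); W=r.snapshot('wrist'); print(st['tcp_pos'].round(4),st['force'].round(1),st['ft_torque'].round(2))
I=W['pixels']; cv2.imwrite('pics/w7.png',cv2.resize(I[180:420,200:440],None,fx=2.5,fy=2.5,interpolation=2))
```

```text
[ 0.5129 -0.0641  0.07  ] [-0.3 -0.9 -0.6] [ 0.05 -0.   -0.03]
```

View pics/w7.png

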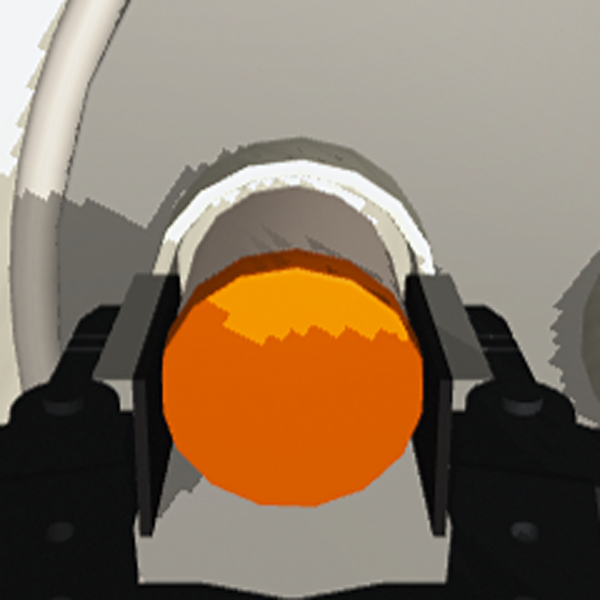

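The jar is inside the rim, centred, with no contact force. I'll lower the last few millimetres.

Call:
arm_command --linear '[[0, 0, 0.2], [0, 0, 0.4], [0, 0, 0.4], [0, 0, 0.4]]' --twist '[[0, 0, 0], [0, 0, 0], [0, 0, 0], [0, 0, 0]]' --claw '[-1, -1, -1, -1]'

```text
t: 8.63
tcp_pos: [0.5133, -0.0642, 0.0666]
tool_rot: [[-0.5, 0.866, -0.0], [0.866, 0.5, -0.0], [0.0, -0.0, -1.0]]
force: [-0.9, -0.2, -0.7]
opening: 0.0354
```

Call:
arm_command --linear '[[0, 0, 0.1], [0, 0, 0.2], [0, 0, 0.2]]' --twist '[[0, 0, 0], [0, 0, 0], [0, 0, 0]]' --claw '[-1, -1, -1]'

```text
t: 8.88
tcp_pos: [0.5136, -0.0642, 0.0649]
tool_rot: [[-0.5, 0.866, 0.0], [0.866, 0.5, -0.0], [-0.0, 0.0, -1.0]]
force: [-1.3, -0.3, 0.6]
opening: 0.0355
```

Call:
arm_command --linear '[[0, 0, 0.1], [0, 0, 0.15], [0, 0, 0.15]]' --twist '[[0, 0, 0], [0, 0, 0], [0, 0, 0]]' --claw '[-1, -1, -1]'

```text
t: 9.13
tcp_pos: [0.5136, -0.0642, 0.0648]
tool_rot: [[-0.5, 0.866, -0.001], [0.866, 0.5, -0.002], [-0.001, -0.001, -1.0]]
force: [-4.4, -0.5, 12.2]
opening: 0.0354
```

It's resting on the floor (12 N upward). I'll release partially, with the fingers clear of peg2 and the hub, then rise straight up.

Call:
arm_command --linear '[[0, 0, -0.1], [0, 0, -0.1], [0, 0, -0.1], [0, 0, -0.1], [0, 0, -0.1], [0, 0, -0.1], [0, 0, -0.1], [0, 0, -2], [0, 0, -4], [0, 0, -7], [0, 0, -10], [0, 0, -12], [0, 0, -12]]' --twist '[[0, 0, 0], [0, 0, 0], [0, 0, 0], [0, 0, 0], [0, 0, 0], [0, 0, 0], [0, 0, 0], [0, 0, 0], [0, 0, 0], [0, 0, 0], [0, 0, 0], [0, 0, 0], [0, 0, 0]]' --claw '[0.5, 0.5, 0.5, 0.5, 0.5, 0.5, 0.5, 0.5, 0.5, 0.5, 0.5, 0.5, 0.5]'

```text
t: 10.22
tcp_pos: [0.5171, -0.0639, 0.1879]
tool_rot: [[-0.5, 0.866, 0.009], [0.866, 0.5, -0.002], [-0.006, 0.007, -1.0]]
force: [-0.1, -0.4, 0.6]
opening: 0.064
```

Run:
```python
from meas import *
st=r.observe(); W=r.snapshot('wrist'); print(st['tcp_pos'].round(4),st['force'].round(1),st['opening'])
cv2.imwrite('pics/w8.png',W['pixels'])
D=r.snapshot('side'); cv2.imwrite('pics/d8.png',cv2.resize(D['pixels'][120:320,230:430],None,fx=3,fy=3,interpolation=2))
```

```text
[ 0.5171 -0.0639  0.1879] [-0.1 -0.4  0.6] 0.06404338998564897
```

View pics/w8.png

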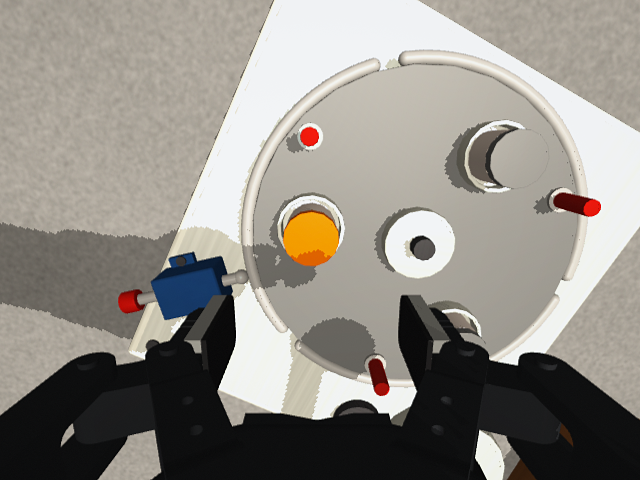

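View pics/d8.png

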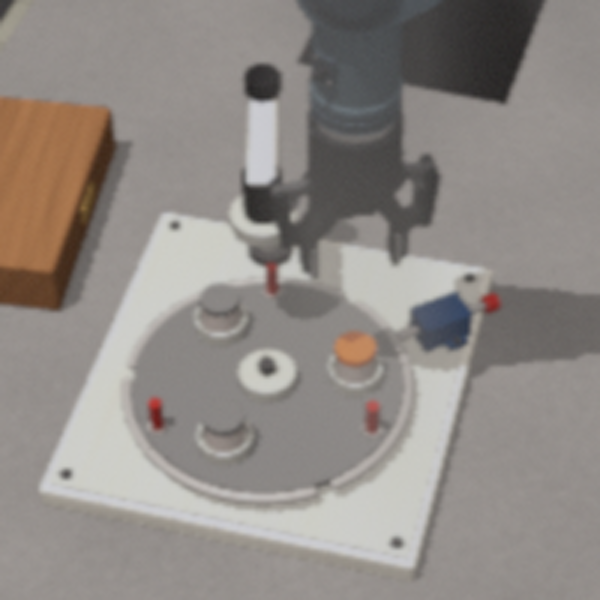

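The jar stands upright in the cup: wrist (311,238), and the side view agrees. Before going round to peg1 I'll check the arm's posture against the head and post.

Run:
```python
from meas import *
S=r.snapshot('scene'); cv2.imwrite('pics/s8.png',S['pixels']); print(r.observe()['joint_positions'].round(2))
```

```text
[ 0.87  0.32 -0.94  1.93  0.3   1.04  0.32]
```

View pics/s8.png

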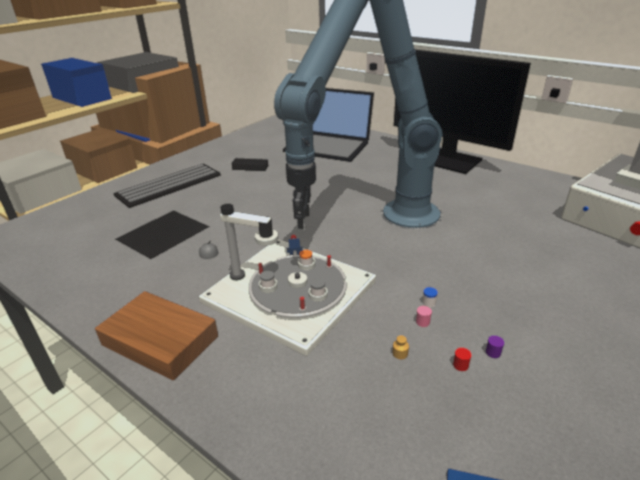

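The elbow and wrist are high above the head and post, so the way round on the robot's left is free. I'll shut the gripper and go round to behind peg1.

Call:
arm_command --linear '[[11, 7.8, 0], [11, 7.8, 0], [11, 7.8, 0], [11, 7.8, 0], [0.7, 21.6, 0], [0.7, 21.6, 0], [0.7, 21.6, 0], [0.7, 21.6, 0], [0.7, 21.6, 0], [0.7, 21.6, 0], [-2.8, 18.4, 0], [-2.8, 18.4, 0], [-2.8, 18.4, 0], [-2.8, 18.4, 0], [-2.8, 18.4, 0], [-2.8, 18.4, 0], [-2.8, 18.4, 0], [-2.8, 18.4, 0]]' --twist '[[0, 0, 100], [0, 0, 100], [0, 0, 100], [0, 0, 100], [0, 0, 100], [0, 0, 100], [0, 0, 100], [0, 0, 100], [0, 0, 100], [0, 0, 100], [0, 0, 100], [0, 0, 100], [0, 0, 100], [0, 0, 100], [0, 0, 100], [0, 0, 100], [0, 0, 100], [0, 0, 100]]' --claw '[-1, -1, -1, -1, -1, -1, -1, -1, -1, -1, -1, -1, -1, -1, -1, -1, -1, -1]'

```text
t: 11.87
tcp_pos: [0.6859, 0.0037, 0.1815]
tool_rot: [[0.939, 0.343, -0.003], [0.343, -0.939, -0.0], [-0.002, -0.001, -1.0]]
force: [-1.1, 0.2, -0.3]
opening: -0.0
```

Run:
```python
from meas import *
st=r.observe(); W=r.snapshot('wrist'); print(st['tcp_pos'].round(4),st['force'].round(1),st['opening'],st['joint_positions'].round(2))
cv2.imwrite('pics/w9.png',W['pixels']); go((.690,.004,.056),-70,st)
b,_=blobs(W['pixels'],(175,200,120),(5,255,255),50); 
for c,s in b: print(c,s,plane(W,c,.084,st))
```

```text
[0.6859 0.0037 0.1815] [-1.1  0.2 -0.3] -4.5182754735144053e-05 [ 0.31  0.55 -0.52  1.52  0.29  1.15 -1.49]
pos [0.6859 0.0037 0.1815] shift [ 0.43  0.13 12.55] [-0.   0.1  0.1] [-2.000e-01 -1.000e-01 -1.799e+02]
[243.9 254.8] [236, 247, 17, 17, 224] [0.66411872 0.04525941 0.084     ]
```

View pics/w9.png

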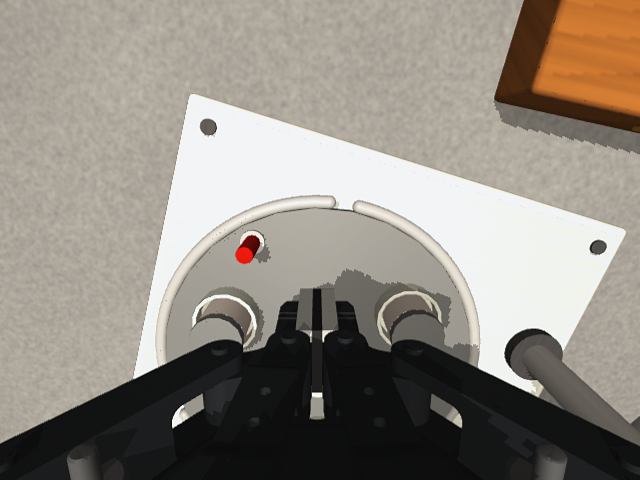

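Peg1's top is at wrist (244,255), which gives (0.664,0.045), unchanged. The fingers are shut behind it. Descending.

Call:
arm_command --linear '[[0.4, 0.1, 4], [0.4, 0.1, 8], [0.4, 0.1, 11], [0.4, 0.1, 12], [0.4, 0.1, 12], [0.4, 0.1, 12]]' --twist '[[0, 0, 0], [0, 0, 0], [0, 0, 0], [0, 0, 0], [0, 0, 0], [0, 0, 0]]' --claw '[-1, -1, -1, -1, -1, -1]'

```text
t: 12.42
tcp_pos: [0.6912, 0.0042, 0.0635]
tool_rot: [[0.94, 0.342, 0.0], [0.342, -0.94, 0.0], [0.0, -0.0, -1.0]]
force: [-0.2, -0.1, 0.2]
opening: -0.0001
```

Run:
```python
from meas import *
st=r.observe(); W=r.snapshot('wrist'); print(st['tcp_pos'].round(4),st['force'].round(1),st['opening'])
cv2.imwrite('pics/w10.png',W['pixels']);
```

```text
[0.6912 0.0042 0.0635] [-0.2 -0.1  0.2] -0.00012250398722257654
```

View pics/w10.png

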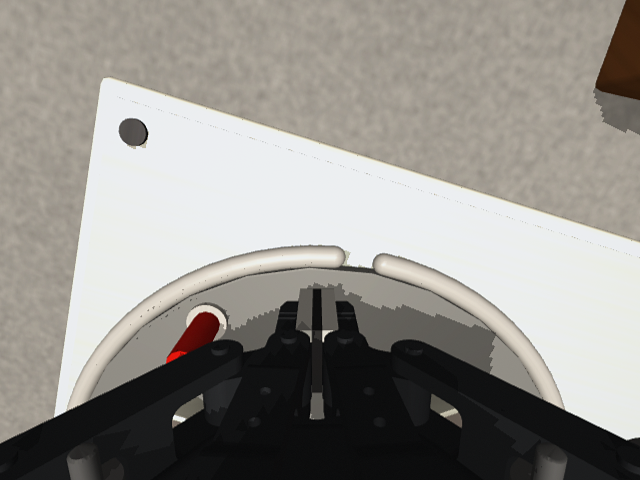

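Run:
```python
from meas import *
W=r.snapshot('wrist'); st=r.observe()
s8={'tcp_pos':np.array([.5171,-.0639,.1879]),'tool_rot':np.array([[-0.5,0.866,0.009],[0.866,0.5,-0.002],[-0.006,0.007,-1.0]])}
ax=np.array([.5873,-.0342])
for u in ((380,67),(403,60),(288,331),(300,347),(570,278),(556,296)):
    p=plane(W,u,.046,s8)[:2]-ax; print(u,np.hypot(*p).round(3),np.degrees(np.arctan2(p[1],p[0]))%360)
for u in ((240,277),(130,300)):
    p=plane(W,u,.05,s8)[:2]-ax; print('plunger',np.hypot(*p).round(3),np.degrees(np.arctan2(p[1],p[0]))%360)
I=cv2.imread('pics/w8.png'); cv2.imwrite('pics/w8c.png',cv2.resize(I[230:370,110:330],None,fx=3.6,fy=3.6,interpolation=2))
```

```text
(380, 67) 0.127 133.8020349112382
(403, 60) 0.128 126.62361812687253
(288, 331) 0.124 248.30310054987365
(300, 347) 0.126 256.3315564235404
(570, 278) 0.131 16.53886940823786
(556, 296) 0.128 8.900578765815021
plunger 0.136 221.763174870841
plunger 0.226 221.98393021374017
```

View pics/w8c.png

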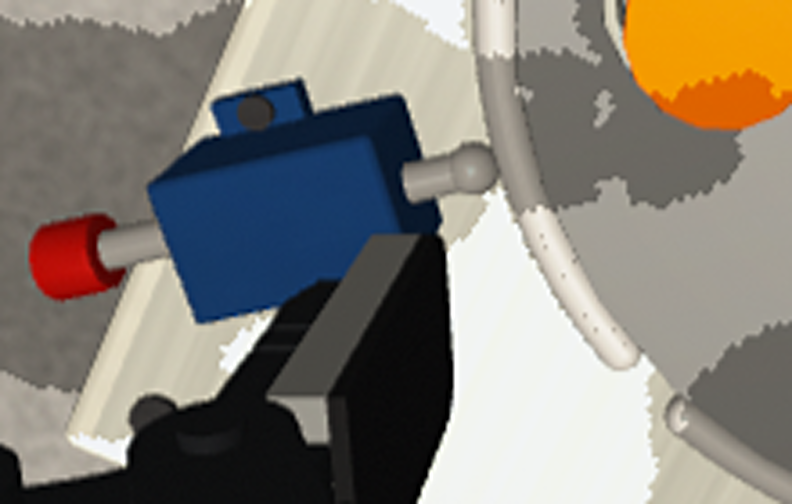

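The rail gaps (notches) lie at about 131.5° (mod 120) and the plunger at 222°, so the seat should come after about 90° of turn. I'll push along the arc gently, to 50° of tool arc first.

Call:
arm_command --linear '[[-0.01, -0.48, 0.3], [-0.04, -0.96, 0.3], [-0.09, -1.44, 0.3], [-0.17, -1.91, 0.3], [-0.26, -2.38, 0.3], [-0.37, -2.85, 0.3], [-0.51, -3.31, 0.3], [-0.66, -3.76, 0.3], [-0.84, -4.21, 0.3], [-1.03, -4.65, 0.3], [-1.24, -5.08, 0.3], [-1.47, -5.5, 0.3], [-1.72, -5.91, 0.3], [-1.99, -6.31, 0.3], [-2.27, -6.7, 0.3], [-2.57, -7.07, 0.3], [-2.89, -7.43, 0.3], [-3.22, -7.78, 0.3], [-3.57, -8.11, 0.3], [-3.93, -8.43, 0.3]]' --twist '[[0, 0, -2.5], [0, 0, -5], [0, 0, -7.5], [0, 0, -10], [0, 0, -12.5], [0, 0, -15], [0, 0, -17.5], [0, 0, -20], [0, 0, -22.5], [0, 0, -25], [0, 0, -27.5], [0, 0, -30], [0, 0, -32.5], [0, 0, -35], [0, 0, -37.5], [0, 0, -40], [0, 0, -42.5], [0, 0, -45], [0, 0, -47.5], [0, 0, -50]]' --claw '[-1, -1, -1, -1, -1, -1, -1, -1, -1, -1, -1, -1, -1, -1, -1, -1, -1, -1, -1, -1]'

```text
t: 14.18
tcp_pos: [0.6306, 0.07, 0.0645]
tool_rot: [[0.341, 0.94, 0.013], [0.94, -0.341, 0.001], [0.005, 0.011, -1.0]]
force: [6.5, -0.0, -2.2]
opening: 0.0001
```

```bash
cat > chk.py <<'E'
from meas import *
import sys
ax=np.array([.5873,-.0342])
st=r.observe(); n=sys.argv[1]
p=st['tcp_pos'][:2]-ax; th=np.degrees(np.arctan2(p[1],p[0])); R=np.array(st['tool_rot']).reshape(3,3)
t=np.array([-np.sin(np.radians(th)),np.cos(np.radians(th)),0])
print('t',round(st['t'],2),'tcp',st['tcp_pos'].round(4),'theta',th.round(2),'rad',np.hypot(*p).round(4),'ang',(np.degrees(np.arctan2(R[1,0],R[0,0]))).round(1),'Ft',(st['force']@t).round(1),'F',st['force'].round(1))
D=r.snapshot('side');S=r.snapshot('scene')
for nm,s,roi,kroi in (('side',D,(260,180,380,300),(380,205,410,235)),('scene',S,(230,230,370,330),(280,228,305,242))):
    b,_=blobs(s['pixels'],(170,110,60),(6,255,255),4,kroi); 
    for c,q in b: print(nm,'knob',c,q[4])
    b,_=blobs(s['pixels'],(170,90,60),(8,255,255),6,roi)
    for c,q in b:
        P=plane(s,c,.066)[:2]-ax; print(nm,'peg',c,np.hypot(*P).round(3),(np.degrees(np.arctan2(P[1],P[0]))%360).round(1))
cv2.imwrite(f'pics/{n}.png',np.hstack([cv2.resize(D['pixels'][130:310,250:410],None,fx=2.5,fy=2.5,interpolation=2),cv2.resize(S['pixels'][200:344,200:360],(400,450),interpolation=2)[:450]]))
E
python3 chk.py c1
```

```text
t 14.18 tcp [0.6306 0.07   0.0645] theta 67.43 rad 0.1129 ang 70.1 Ft -6.1 F [ 6.5 -0.  -2.2]
side knob [393.3 220.3] 23
side peg [295.9 269. ] 0.108 75.8
scene knob [293.1 236.1] 14
scene peg [292.8 236.1] 0.207 223.3
scene peg [255.7 280.9] 0.11 314.1
scene peg [324.2 296.1] 0.109 79.4
```

View pics/c1.png

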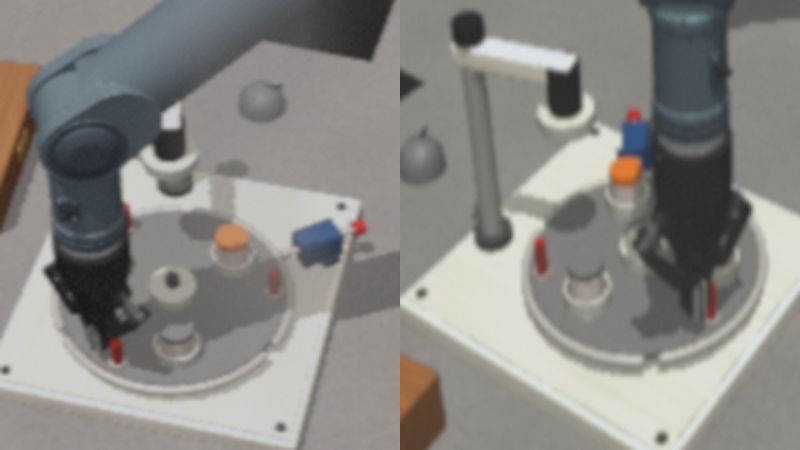

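Peg1 is being pushed: side crop (116,350), with 6 N tangential force. Peg0's shift shows the carousel has turned about 28–30°, and the knob hasn't moved. I'll go on another 40°.

Call:
arm_command --linear '[[-0.01, -0.48, 0], [-0.04, -0.96, 0], [-0.09, -1.44, 0], [-0.17, -1.91, 0], [-0.26, -2.38, 0], [-0.37, -2.85, 0], [-0.51, -3.31, 0], [-0.66, -3.76, 0], [-0.84, -4.21, 0], [-1.03, -4.65, 0], [-1.24, -5.08, 0], [-1.47, -5.5, 0], [-1.72, -5.91, 0], [-1.99, -6.31, 0], [-2.27, -6.7, 0], [-2.57, -7.07, 0]]' --twist '[[0, 0, -2.5], [0, 0, -5], [0, 0, -7.5], [0, 0, -10], [0, 0, -12.5], [0, 0, -15], [0, 0, -17.5], [0, 0, -20], [0, 0, -22.5], [0, 0, -25], [0, 0, -27.5], [0, 0, -30], [0, 0, -32.5], [0, 0, -35], [0, 0, -37.5], [0, 0, -40]]' --claw '[-1, -1, -1, -1, -1, -1, -1, -1, -1, -1, -1, -1, -1, -1, -1, -1]'

```text
t: 15.62
tcp_pos: [0.5545, 0.0729, 0.0636]
tool_rot: [[-0.344, 0.939, 0.011], [0.939, 0.344, 0.005], [0.001, 0.012, -1.0]]
force: [4.0, 3.6, -0.5]
opening: -0.0003
```

```bash
python3 chk.py c2
```

```text
t 15.62 tcp [0.5545 0.0729 0.0636] theta 107.02 rad 0.112 ang 110.1 Ft -4.8 F [ 4.   3.6 -0.5]
side knob [393.3 220.3] 23
side peg [349.5 220. ] 0.116 240.9
side peg [281.3 231.6] 0.11 357.4
side peg [324.4 273.2] 0.107 116.9
scene knob [293.  236.2] 13
scene peg [292.8 236.1] 0.207 223.3
scene peg [285.  254.3] 0.116 237.0
scene peg [267.9 296.7] 0.106 355.8
```

View pics/c2.png

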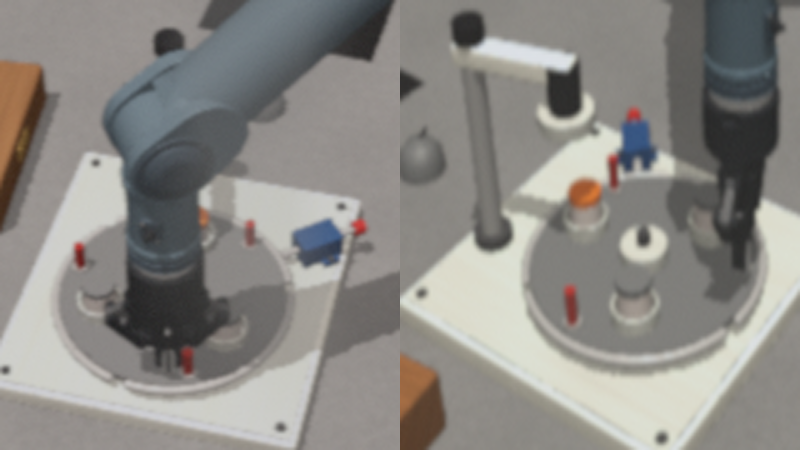

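The turn so far is about 71° (peg0 at ~356.5°), the jar is still upright and the knob is still out. Another 9°, slower.

Call:
arm_command --linear '[[-0.01, -0.29, 0], [-0.02, -0.58, 0], [-0.03, -0.86, 0], [-0.06, -1.15, 0], [-0.09, -1.44, 0], [-0.13, -1.72, 0]]' --twist '[[0, 0, -1.5], [0, 0, -3], [0, 0, -4.5], [0, 0, -6], [0, 0, -7.5], [0, 0, -9]]' --claw '[-1, -1, -1, -1, -1, -1]'

```text
t: 16.22
tcp_pos: [0.5344, 0.0624, 0.0604]
tool_rot: [[-0.487, 0.874, 0.001], [0.874, 0.487, -0.0], [-0.001, 0.001, -1.0]]
force: [3.2, 1.2, 0.6]
opening: 0.0006
```

```bash
python3 chk.py c3
```

```text
t 16.22 tcp [0.5344 0.0624 0.0604] theta 118.71 rad 0.1102 ang 119.1 Ft -3.4 F [3.2 1.2 0.6]
side knob [393.3 220.2] 23
side peg [343.4 215.7] 0.118 252.5
side peg [278.7 237.4] 0.11 8.7
side peg [333.3 271.6] 0.109 129.4
scene knob [293.  236.2] 13
scene peg [292.8 236.1] 0.207 223.3
scene peg [277.6 256.9] 0.113 248.9
scene peg [274.9 299.7] 0.105 8.1
```

Call:
arm_command --linear '[[0, -0.1, 0], [0, -0.19, 0], [-0.01, -0.29, 0]]' --twist '[[0, 0, -0.5], [0, 0, -1], [0, 0, -1.5]]' --claw '[-1, -1, -1]'

```text
t: 16.57
tcp_pos: [0.5306, 0.0606, 0.0594]
tool_rot: [[-0.508, 0.861, -0.002], [0.861, 0.508, -0.001], [0.0, -0.002, -1.0]]
force: [1.7, 1.3, -0.9]
opening: -0.0
```

```bash
python3 chk.py c4
```

```text
t 16.57 tcp [0.5306 0.0606 0.0594] theta 120.87 rad 0.1105 ang 120.5 Ft -2.1 F [ 1.7  1.3 -0.9]
side knob [393.2 220.2] 24
side peg [342.3 215. ] 0.118 254.5
side peg [278.5 238.6] 0.11 10.9
side peg [334.5 271.4] 0.109 131.0
scene knob [293.  236.2] 13
scene peg [292.8 236.2] 0.206 223.3
scene peg [276.7 257. ] 0.114 250.1
scene peg [275.8 300.1] 0.105 9.6
```

Call:
arm_command --linear '[[0, -0.1, 0], [0, -0.19, 0], [-0.01, -0.29, 0]]' --twist '[[0, 0, -0.5], [0, 0, -1], [0, 0, -1.5]]' --claw '[-1, -1, -1]'

```text
t: 16.92
tcp_pos: [0.529, 0.06, 0.06]
tool_rot: [[-0.531, 0.847, -0.0], [0.847, 0.531, 0.001], [0.001, 0.0, -1.0]]
force: [1.8, 1.0, -0.7]
opening: -0.0003
```

```bash
python3 chk.py c5
```

```text
t 16.92 tcp [0.529 0.06  0.06 ] theta 121.75 rad 0.1108 ang 122.1 Ft -2.1 F [ 1.8  1.  -0.7]
side knob [393.2 220.3] 22
side peg [341.8 214.2] 0.12 255.8
side peg [278.4 239.2] 0.11 12.1
side peg [335.4 271. ] 0.109 132.4
scene knob [293.  236.2] 13
scene peg [292.8 236.1] 0.207 223.3
scene peg [276.4 257.4] 0.113 250.9
scene peg [276.4 300.2] 0.105 10.5
```

Call:
arm_command --linear '[[0, -0.1, 0], [0, -0.19, 0], [-0.01, -0.29, 0]]' --twist '[[0, 0, -0.5], [0, 0, -1], [0, 0, -1.5]]' --claw '[-1, -1, -1]'

```text
t: 17.27
tcp_pos: [0.5266, 0.0582, 0.0602]
tool_rot: [[-0.553, 0.833, -0.0], [0.833, 0.553, 0.0], [0.0, -0.0, -1.0]]
force: [0.9, 0.6, 0.8]
opening: -0.0003
```

```bash
python3 chk.py c6
```

```text
t 17.27 tcp [0.5266 0.0582 0.0602] theta 123.29 rad 0.1105 ang 123.6 Ft -1.0 F [0.9 0.6 0.8]
side knob [393.2 220.2] 24
side peg [278.2 239.9] 0.11 13.4
side peg [336.4 270.8] 0.11 133.8
scene knob [293.  236.2] 13
scene peg [292.9 236.3] 0.206 223.2
scene peg [274.8 258. ] 0.113 253.5
scene peg [278.4 300.5] 0.104 13.4
```

The force fell to 1 N and peg0 jumped ahead in the later frame (scene 10.5° → 13.4°), so the plunger is dropping. I'll hold still and look again.

Call:
arm_command --linear '[[0, 0, 0], [0, 0, 0], [0, 0, 0]]' --twist '[[0, 0, 0], [0, 0, 0], [0, 0, 0]]' --claw '[-1, -1, -1]'

```text
t: 17.62
tcp_pos: [0.5265, 0.0576, 0.06]
tool_rot: [[-0.552, 0.834, -0.001], [0.834, 0.552, -0.001], [-0.0, -0.001, -1.0]]
force: [0.3, -0.1, -0.5]
opening: -0.0003
```

```bash
python3 chk.py c7
```

```text
t 17.62 tcp [0.5265 0.0576 0.06  ] theta 123.5 rad 0.1101 ang 123.5 Ft -0.2 F [ 0.3 -0.1 -0.5]
side knob [391.1 221.1] 23
side peg [277.7 241.8] 0.111 16.9
side peg [338.9 269.5] 0.109 137.8
scene knob [293.4 237.1] 11
scene peg [293.1 237.1] 0.201 223.1
scene peg [273.2 258.7] 0.113 256.3
scene peg [280.3 301.1] 0.104 16.4
```

View pics/c7.png

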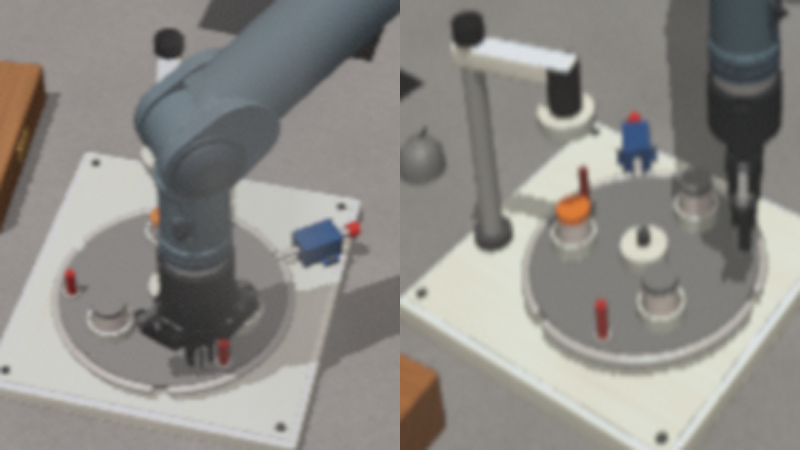

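```bash
python3 - <<'E'
from meas import *
D=r.snapshot('side');S=r.snapshot('scene'); ax=np.array([.5873,-.0342]); a=np.radians(222)
for s in (D,S):
    P=[proj(s,np.r_[ax+q*np.array([np.cos(a),np.sin(a)]),.05]) for q in (.24,.2325)]; print(P[1]-P[0])
E
python3 chk.py c8
```

```text
[-2.35077878  0.82229078]
[0.07758078 1.2777284 ]
t 17.82 tcp [0.5267 0.058  0.0601] theta 123.33 rad 0.1103 ang 123.5 Ft -0.2 F [ 0.1  0.3 -0.8]
side knob [391.1 221.1] 23
side peg [277.8 241.8] 0.111 16.9
side peg [338.9 269.2] 0.108 138.1
scene knob [293.4 237.1] 11
scene peg [293.1 237.1] 0.201 223.1
scene peg [273.2 258.7] 0.113 256.3
scene peg [280.3 301.1] 0.104 16.4
```

The knob moved in by (-2.1,+0.9) px in the side view. The full travel would be (-2.35,+0.8), so it looks seated or nearly so. I'll close the ~8 mm gap gently and feel for the far side of the notch.

Call:
arm_command --linear '[[0, -0.15, 0], [-0.01, -0.3, 0], [-0.02, -0.45, 0], [-0.03, -0.58, 0], [-0.03, -0.58, 0]]' --twist '[[0, 0, -0.8], [0, 0, -1.6], [0, 0, -2.4], [0, 0, -3], [0, 0, -3]]' --claw '[-1, -1, -1, -1, -1]'

```text
t: 18.33
tcp_pos: [0.5217, 0.0542, 0.06]
tool_rot: [[-0.595, 0.804, -0.001], [0.804, 0.595, -0.0], [0.0, -0.001, -1.0]]
force: [-0.6, 0.1, 0.3]
opening: -0.0
```

```bash
python3 chk.py c9
```

```text
t 18.33 tcp [0.5217 0.0542 0.06  ] theta 126.59 rad 0.1101 ang 126.5 Ft 0.4 F [-0.6  0.1  0.3]
side knob [391.1 221.1] 23
side peg [277.8 241.9] 0.111 17.1
side peg [338.9 269.3] 0.108 138.0
scene knob [293.4 237.1] 11
scene peg [293.1 237.1] 0.201 223.1
scene peg [273.2 258.7] 0.113 256.3
scene peg [280.3 301.1] 0.104 16.4
```

Call:
arm_command --linear '[[0, -0.1, 0], [0, -0.1, 0]]' --twist '[[0, 0, -0.5], [0, 0, -0.5]]' --claw '[-1, -1]'

```text
t: 18.6
tcp_pos: [0.5212, 0.0539, 0.0601]
tool_rot: [[-0.602, 0.798, -0.0], [0.798, 0.602, -0.0], [-0.0, -0.0, -1.0]]
force: [-0.5, -0.6, -0.4]
opening: -0.0001
```

Call:
arm_command --linear '[[0, -0.1, 0], [0, -0.1, 0]]' --twist '[[0, 0, -0.5], [0, 0, -0.5]]' --claw '[-1, -1]'

```text
t: 18.77
tcp_pos: [0.5206, 0.0535, 0.0602]
tool_rot: [[-0.609, 0.793, 0.0], [0.793, 0.609, 0.0], [-0.0, 0.0, -1.0]]
force: [-1.1, 0.6, -0.0]
opening: 0.0003
```

Call:
arm_command --linear '[[0, -0.1, 0], [0, -0.1, 0]]' --twist '[[0, 0, -0.5], [0, 0, -0.5]]' --claw '[-1, -1]'

```text
t: 18.93
tcp_pos: [0.52, 0.0531, 0.0603]
tool_rot: [[-0.616, 0.788, 0.001], [0.788, 0.616, 0.001], [-0.0, 0.001, -1.0]]
force: [1.0, 0.4, -0.7]
opening: -0.0001
```

Call:
arm_command --linear '[[0, -0.1, 0], [0, -0.1, 0]]' --twist '[[0, 0, -0.5], [0, 0, -0.5]]' --claw '[-1, -1]'

```text
t: 19.1
tcp_pos: [0.5192, 0.0525, 0.0603]
tool_rot: [[-0.623, 0.782, 0.001], [0.782, 0.623, 0.001], [0.0, 0.001, -1.0]]
force: [1.1, 1.6, -0.9]
opening: 0.0003
```

Call:
arm_command --linear '[[0, -0.05, 0], [0, -0.1, 0]]' --twist '[[0, 0, -0.25], [0, 0, -0.5]]' --claw '[-1, -1]'

```text
t: 19.27
tcp_pos: [0.519, 0.0524, 0.0604]
tool_rot: [[-0.63, 0.777, 0.002], [0.777, 0.63, 0.002], [0.0, 0.003, -1.0]]
force: [2.5, 3.2, -2.1]
opening: 0.0001
```

```bash
python3 chk.py c10
```

```text
t 19.27 tcp [0.519  0.0524 0.0604] theta 128.28 rad 0.1103 ang 129.0 Ft -3.9 F [ 2.5  3.2 -2.1]
side knob [391.1 221.1] 23
side peg [277.8 242.2] 0.11 17.6
side peg [339.9 269.2] 0.109 139.2
scene knob [293.4 237.1] 11
scene peg [293.1 237.1] 0.201 223.1
scene peg [272.6 258.8] 0.114 257.1
scene peg [280.9 301.2] 0.104 17.3
```

Call:
arm_command --linear '[[0, -0.05, 0], [0, -0.1, 0]]' --twist '[[0, 0, -0.25], [0, 0, -0.5]]' --claw '[-1, -1]'

```text
t: 19.53
tcp_pos: [0.5187, 0.0524, 0.0604]
tool_rot: [[-0.637, 0.771, 0.003], [0.771, 0.637, 0.003], [0.0, 0.005, -1.0]]
force: [5.1, 4.6, -4.8]
opening: 0.0001
```

```bash
python3 chk.py c11
```

```text
t 19.53 tcp [0.5187 0.0524 0.0604] theta 128.39 rad 0.1104 ang 129.6 Ft -6.9 F [ 5.1  4.6 -4.8]
side knob [391.1 221.1] 23
side peg [277.8 242.2] 0.11 17.6
side peg [340.  269.4] 0.11 139.2
scene knob [293.4 237.1] 11
scene peg [293.1 237.1] 0.201 223.1
scene peg [272.6 258.8] 0.114 257.1
scene peg [281.  301.2] 0.104 17.4
```

The force rose from 3.9 to 6.9 N with the pegs stationary, which is the firm stop. I'll back off, lift, and look.

Call:
arm_command --linear '[[0, 0.5, 0], [-0.05, 1.2, 0], [-0.05, 1.5, 0], [-0.05, 1.5, -3], [-0.05, 1.5, -6], [-0.05, 1.5, -10], [-0.05, 1.5, -14], [-0.05, 1.5, -15], [-0.05, 1.5, -15]]' --twist '[[0, 0, 0], [0, 0, 0], [0, 0, 0], [0, 0, 0], [0, 0, 0], [0, 0, 0], [0, 0, 0], [0, 0, 0], [0, 0, 0]]' --claw '[-1, -1, -1, -1, -1, -1, -1, -1, -1]'

```text
t: 20.38
tcp_pos: [0.5318, 0.0607, 0.2141]
tool_rot: [[-0.636, 0.772, 0.007], [0.772, 0.636, -0.001], [-0.005, 0.005, -1.0]]
force: [-0.6, -0.7, 0.3]
opening: 0.0002
```

```bash
python3 chk.py c12
python3 - <<'E'
from meas import *
cv2.imwrite('pics/w12.png',r.snapshot('wrist')['pixels'])
E
```

```text
t 20.38 tcp [0.5318 0.0607 0.2141] theta 120.31 rad 0.1099 ang 129.5 Ft 0.8 F [-0.6 -0.7  0.3]
side knob [391.1 221.1] 23
side peg [277.8 242.2] 0.11 17.6
side peg [339.5 269.2] 0.109 138.8
scene knob [293.4 237.1] 11
scene peg [293.1 237.1] 0.201 223.1
scene peg [272.7 259. ] 0.113 257.2
scene peg [336.6 270.2] 0.111 141.7
scene peg [280.7 300.9] 0.103 16.8
```

View pics/w12.png

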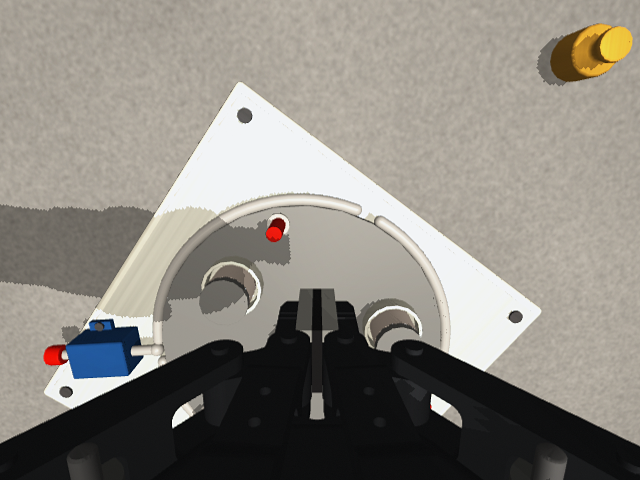

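View pics/c12.png

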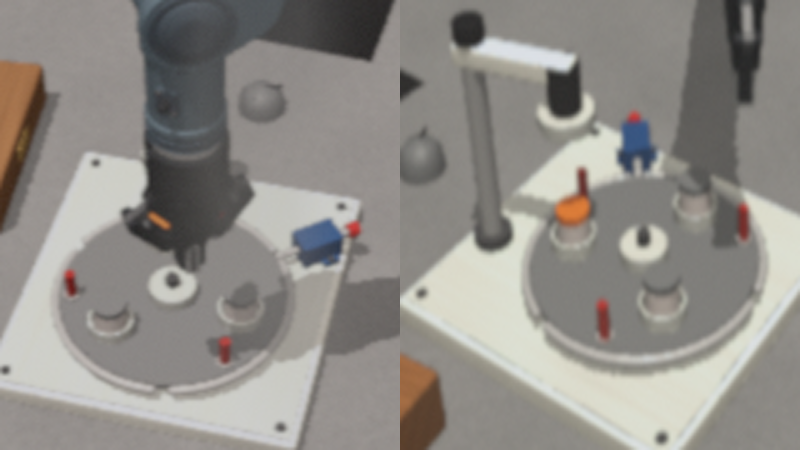

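The plunger tip sits at the rail gap: wrist (160,350), knob at (55,355). One clearer look from the robot side.

Call:
arm_command --linear '[[-2.1, -14.7, -6], [-2.1, -14.7, -6], [-2.1, -14.7, -6], [-2.1, -14.7, -6], [-2.1, -14.7, -6], [-2.1, -14.7, -6], [-2.1, -14.7, -6], [-2.1, -14.7, -6]]' --twist '[[0, 0, 0], [0, 0, 0], [0, 0, 0], [0, 0, 0], [0, 0, 0], [0, 0, 0], [0, 0, 0], [0, 0, 0]]' --claw '[-1, -1, -1, -1, -1, -1, -1, -1]'

```text
t: 21.2
tcp_pos: [0.4287, -0.0488, 0.2691]
tool_rot: [[-0.637, 0.771, -0.001], [0.771, 0.637, 0.002], [0.002, -0.0, -1.0]]
force: [-0.2, 0.8, 0.2]
opening: 0.0001
```

Run:
```python
from meas import *
st=r.observe();W=r.snapshot('wrist'); I=W['pixels']; cv2.imwrite('pics/w13.png',I); print(st['t'],st['tcp_pos'],st['qvel'].round(2))
D=r.snapshot('side'); cv2.imwrite('pics/d13.png',cv2.resize(D['pixels'][130:310,250:410],None,fx=3.3,fy=3.3,interpolation=2))
```

```text
21.2 [ 0.42869128 -0.04879957  0.26914885] [-0.02  0.02 -0.02 -0.01 -0.   -0.    0.01]
```

View pics/w13.png

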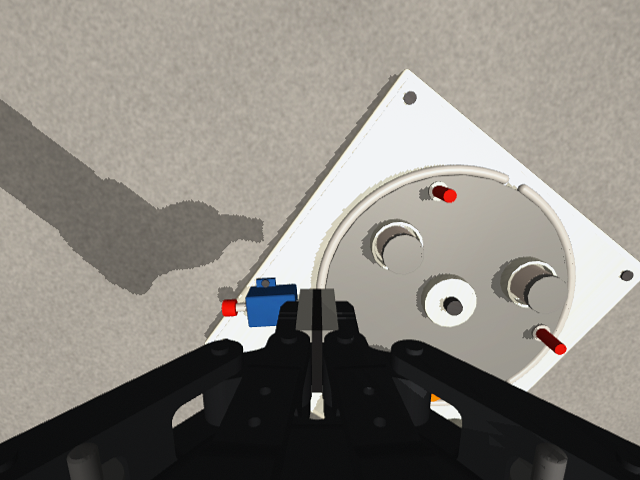

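View pics/d13.png

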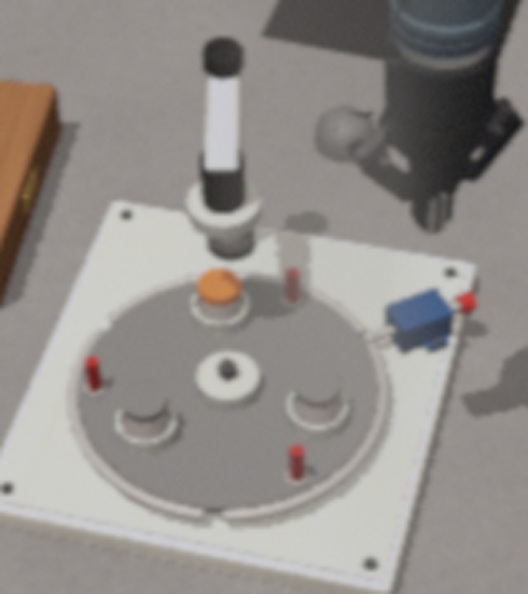

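The side view shows the jar upright at (219,290), under the head, with the knob in. The plunger tip is hidden in the wrist view, so I'll shift 7 cm, above everything, and measure it.

Call:
arm_command --linear '[[-3.5, 1.5, -1], [-7, 3, -2], [-7, 3, -2], [-7, 3, -2], [-7, 3, -2]]' --twist '[[0, 0, 0], [0, 0, 0], [0, 0, 0], [0, 0, 0], [0, 0, 0]]' --claw '[-1, -1, -1, -1, -1]'

```text
t: 21.72
tcp_pos: [0.4978, -0.0827, 0.2889]
tool_rot: [[-0.638, 0.77, -0.001], [0.77, 0.638, 0.008], [0.007, 0.004, -1.0]]
force: [-0.9, 0.7, -0.6]
opening: -0.0001
```

Run:
```python
from meas import *
st=r.observe();W=r.snapshot('wrist'); I=W['pixels']; cv2.imwrite('pics/w14.png',I)
cv2.imwrite('pics/w14c.png',cv2.resize(I[140:280,130:330],None,fx=4,fy=4,interpolation=2)); print(st['t'],st['tcp_pos'])
```

```text
21.7167 [ 0.49775453 -0.08270366  0.28893041]
```

View pics/w14c.png

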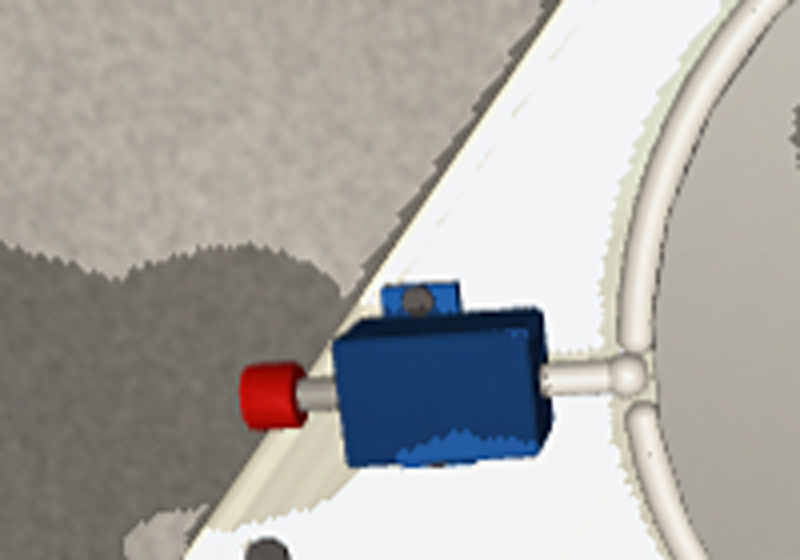

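View pics/w14.png

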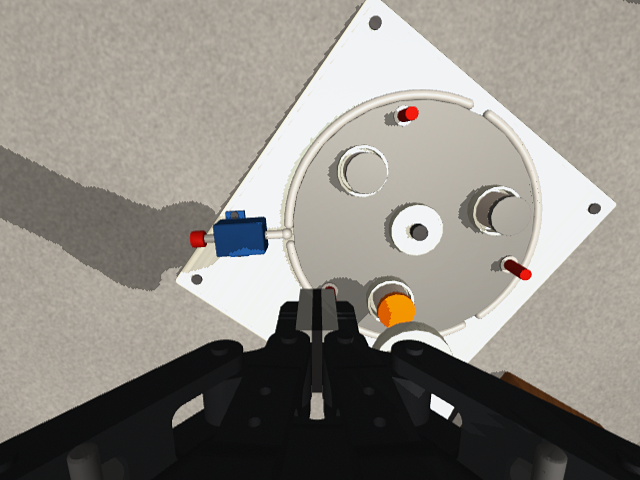

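The plunger's ball (crop (628,375)) lies in the rail gap, level with the rail and against the gap's far end, so it is fully seated. The jar is upright at (396,310) beside the head disc. I'll retreat slightly and make a final check of the rest.

Call:
arm_command --linear '[[3, -4, -3], [5, -6, -4], [5, -6, -4], [5, -6, -4], [5, -6, -4], [5, -6, -4]]' --twist '[[0, 0, 0], [0, 0, 0], [0, 0, 0], [0, 0, 0], [0, 0, 0], [0, 0, 0]]' --claw '[-1, -1, -1, -1, -1, -1]'

```text
t: 22.27
tcp_pos: [0.4181, -0.0835, 0.3297]
tool_rot: [[-0.636, 0.772, -0.001], [0.772, 0.636, -0.006], [-0.004, -0.005, -1.0]]
force: [0.4, -0.4, -0.4]
opening: 0.0001
```

```bash
python3 chk.py c15
python3 - <<'E'
from meas import *
S=r.snapshot('scene');D=r.snapshot('side'); cv2.imwrite('pics/s15.png',S['pixels'])
for n,s in (('scene',S),('side',D)):
    for c,lo,hi in (('blue',(105,120,60),(125,255,255)),('brass',(17,100,80),(30,255,255)),('red',(170,120,60),(5,255,255)),('orange',(7,150,120),(16,255,255))):
        print(n,c,[b[0].tolist() for b in blobs(s['pixels'],lo,hi,60,(200,190,520,470))[0]])
E
```

```text
t 22.27 tcp [ 0.4181 -0.0835  0.3297] theta -163.76 rad 0.1762 ang 129.5 Ft 0.5 F [ 0.4 -0.4 -0.4]
side knob [391.1 221.1] 23
side peg [277.8 242.4] 0.11 18.0
side peg [339.5 268.9] 0.108 139.1
scene knob [293.4 237.1] 11
scene peg [293.1 237.1] 0.201 223.1
scene peg [272.6 258.8] 0.114 257.1
scene peg [336.9 270.4] 0.111 141.1
scene peg [280.7 300.9] 0.103 16.8
scene blue [[293.8, 243.8], [430.1, 291.9]]
scene brass [[400.4, 347.2]]
scene red [[461.7, 358.7]]
scene orange [[269.0, 266.7]]
side blue [[350.9, 362.4]]
side brass [[265.9, 352.7]]
side red [[264.6, 406.0]]
side orange []
```

View pics/s15.png

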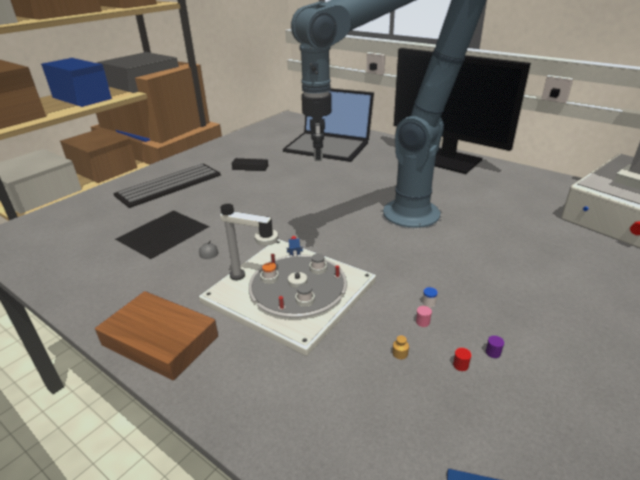

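The jar (scene (269,267)) sits under the head, the arm is clear, and the bystanders are where they were. Handing in.

```bash
python3 -c "
from bench import r
print(r.close_job(), r.observe()['t'])"
```

```text
the job is handed in; nothing more can be done
the job is handed in; nothing more can be done
```

The orange-lidded jar is upright in the carousel cup at the station under the camera head, with the spring plunger down in its notch. I handed the job in at about 22 s.

- **Placing:** I gripped the jar at 30 N and lowered it until it touched the cup floor, with an upward force of about 12 N. I let go and saw it standing upright in both the wrist and side views.
- **Turning:** I pushed peg1 counter-clockwise with about 2–7 N in the readings. After about 87° the force fell away and the carousel drew itself ahead to about 91°. A gentle follow-up push rose from 3.9 to 6.9 N with the pegs not moving, so I backed off there.
- **Last checks:** The plunger's ball lies level with the rail inside the notch gap. The knob had moved in about 2.3 px, against about 2.5 px expected for full travel. It stayed there after I let go.
- **Weaker agreement:** The scene camera gave a smaller knob shift, about 1.0 px against 1.3 px expected, which is within its resolution. After letting go, most peg readings stayed within about half a degree.
- **Other things on the bench:** The blue-lidded jar, the brass weight and the red decoy were within 0.2 px of where they started. The mouse, the pink and purple decoys and the rest looked unmoved in the picture. The arm was clear of everything.

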